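Heft the sample boxes and hang the full one on the spring hanger

TASK

One of the three closed sample boxes is full and the other two are nearly empty, and you cannot see which: heft them to find out. Hang the full one by its two holes on both pins of the spring hanger under the suction pipe, pushed back against the frame, so that the hanger carries it; never leave a nearly empty one hanging there. The other two must end up standing upright where they stood, and the two loose stones beside them must stay where they lie.

Things in the scene. Friction and masses are not known exactly. Their poses are not given: they have to be found in the camera images.
- box_a_grip (a point): centre of the grip of one of three look-alike closed aluminium sample boxes (70 deep x 100 wide x 75 mm high), 105 mm above the box's underside. Axes: x to the box's back plate, y across, z up. The grip is an upright black fin on the box's top: 14 mm thick (y), 44 mm long (x), from 75 to 130 mm above the underside. Nearly empty it weighs about 0.25 kg, full 0.67 to 0.8 kg; any of the three may be full
- box_a_holes (a point): midpoint between the two hanging holes of box_a, on the rear face of its back plate: 48 mm behind (x) and 7 mm above its grip centre; same axes. The plate is 5 mm thick, 130 mm wide and rises to 135 mm above the underside; the two square 18 mm holes are centred 45 mm to either side of this point
- box_b_grip (a point): centre of the grip of one of three look-alike closed aluminium sample boxes (70 deep x 100 wide x 75 mm high), 105 mm above the box's underside. Axes: x to the box's back plate, y across, z up. The grip is an upright black fin on the box's top: 14 mm thick (y), 44 mm long (x), from 75 to 130 mm above the underside. Nearly empty it weighs about 0.25 kg, full 0.67 to 0.8 kg; any of the three may be full
- box_b_holes (a point): midpoint between the two hanging holes of box_b, on the rear face of its back plate: 48 mm behind (x) and 7 mm above its grip centre; same axes. The plate is 5 mm thick, 130 mm wide and rises to 135 mm above the underside; the two square 18 mm holes are centred 45 mm to either side of this point
- box_c_grip (a point): centre of the grip of one of three look-alike closed aluminium sample boxes (70 deep x 100 wide x 75 mm high), 105 mm above the box's underside. Axes: x to the box's back plate, y across, z up. The grip is an upright black fin on the box's top: 14 mm thick (y), 44 mm long (x), from 75 to 130 mm above the underside. Nearly empty it weighs about 0.25 kg, full 0.67 to 0.8 kg; any of the three may be full
- box_c_holes (a point): midpoint between the two hanging holes of box_c, on the rear face of its back plate: 48 mm behind (x) and 7 mm above its grip centre; same axes. The plate is 5 mm thick, 130 mm wide and rises to 135 mm above the underside; the two square 18 mm holes are centred 45 mm to either side of this point
- pins (a point): spring hanger: point midway between the roots of its two pins, on the front face of the steel hanging frame. Axes: x into the frame, y across, z up. The pins are 10 mm round bars 90 mm apart, 45 mm to either side in y, standing 39 mm out of the frame towards -x, rising 12 degrees to their tips. Unloaded the point is 215 mm above the bench; it sinks with the frame under load
- stand: fixed stand of the hanger, origin on the bench straight below the pins' roots, axes as those of the pins. A 40 mm grey suction pipe runs along y above, its axis 48 mm towards -x of the origin and 376 mm up, on posts 195 mm to either side: no room for a gripper upright above a hanging box, but there is with the gripper leaning back 30 to 40 degrees to -x
- plank: the fixed wooden plank block, 150 deep x 620 wide x 50 mm high, on which the three boxes stand; origin under its centre, on the bench
- hanger (a joint): how far the hanging frame has sunk, m: 0 unloaded, about 0.003 under a nearly empty box, 0.010 to 0.014 under the full box, stop at 0.022; spring 550 N/m, starts to move at about 0.7 N
- stone1: a grey rubble stone about 90 mm long; loose bystander, to be left where it is; origin on its underside
- stone2: a grey rubble stone about 75 mm long; loose bystander, to be left where it is; origin on its underside
Mind the look-alikes: they are no part of the job. Leave any green look-alike of the part that bears box_b_grip alone. Leave any purple look-alike of the part that bears box_a_grip alone.

How it is judged (in metres and radians):
At the end, for the whole second after the job is handed in: The full box hangs on both pins, released and at rest, its hanging plate against the frame (within about 12 mm, 8 mm sideways, leaning and turned less than about 6 to 8 degrees), and the hanger has sunk by more than 8 mm. The other two boxes stand upright within 45 mm of where they stood (value of joint hanger above 0.008 m and velocity of joint hanger between -0.01 and 0.01 m/s and ((x of box_a_grip in the frame of pins between -0.06 and -0.04 m and y of box_a_grip in the frame of pins between -0.008 and 0.008 m and z of box_a_grip in the frame of pins between -0.022 and -0.001 m and angle between box_a_grip's own z axis and vertical below 0.14 rad and angle between the y axis of box_a_grip and the y axis of pins, either way round below 0.1 rad and distance of each of box_b_grip, box_c_grip from where it was at the start of the episode below 0.045 m and angle between each of box_b_grip, box_c_grip's own z axis and vertical below 0.1 rad) or (x of box_b_grip in the frame of pins between -0.06 and -0.04 m and y of box_b_grip in the frame of pins between -0.008 and 0.008 m and z of box_b_grip in the frame of pins between -0.022 and -0.001 m and angle between box_b_grip's own z axis and vertical below 0.14 rad and angle between the y axis of box_b_grip and the y axis of pins, either way round below 0.1 rad and distance of each of box_a_grip, box_c_grip from where it was at the start of the episode below 0.045 m and angle between each of box_a_grip, box_c_grip's own z axis and vertical below 0.1 rad) or (x of box_c_grip in the frame of pins between -0.06 and -0.04 m and y of box_c_grip in the frame of pins between -0.008 and 0.008 m and z of box_c_grip in the frame of pins between -0.022 and -0.001 m and angle between box_c_grip's own z axis and vertical below 0.14 rad and angle between the y axis of box_c_grip and the y axis of pins, either way round below 0.1 rad and distance of each of box_a_grip, box_b_grip from where it was at the start of the episode below 0.045 m and angle between each of box_a_grip, box_b_grip's own z axis and vertical below 0.1 rad))); the robot touches nothing.
It fails at once if a nearly empty box is left hanging on the hanger (gripper more than 120 mm away) (value of joint hanger between 0.002 and 0.0065 m and distance between the grasp point and pins above 0.12 m).
It fails at once if a loose stone is shifted by more than 40 mm (distance of any of stone1, stone2 from where it was at the start of the episode above 0.04 m).
It also fails if it takes over 72 s, if anything falls off the work surface, if the arm or the gripper's body presses on something with over 40 N, if the wrist force passes 120 N, or if a joint passes its speed limit or range.

ROBOT

A 6-joint arm with a two-finger parallel gripper is mounted at the origin on the work surface. World frame = base frame: x ahead of the robot, y to its left, z up, the work surface at z = 0. Lengths are in mm, angles in rad, forces in N, time in s.
With the tool pointing down it reaches from about 350 to 875 mm from the base axis. Payload 4.2 kg.
Tool frame: the origin (TCP) lies midway between the tips of the shut fingers; the grasp point (between the pads) lies 19 mm behind it; z points along the fingers, y is the direction in which the jaws open and shut (so a half turn about z gives the same grasp; the last joint's range is limited). The gripper opens to 85 mm and grips with 20 to 120 N. Pads are 22 mm wide; open, the fingers measure 114 mm over their backs; the gripper's body (76 mm by 85 mm) begins 54 mm behind the grasp point. The pads swing forward as they close: fully open they stand 13 mm farther back than shut.
Start: joints at [1.588, 0.385, 0.008, 0, -1.194, -0.259], TCP at [149.625, 606.804, 231.312] pointing down, gripper open.
Joint ranges: [-3.14, 3.14], [-1.21, 2.06], [-1.07, 1.41], [-3.16, 2.05], [-2.99, -0.16], [-3.1, 3.1]. Speed limits (rad/s): [2.79, 2.79, 3.14, 3.14, 3.14, 3.14].

INTERFACE

Orientations are given as a unit quaternion [x, y, z, w].
In Python, from bench import arm, eyes, nets gives the robot as it stands.
- The arm moves only by the tool jog_arm, never from a script. Its argument "rows" is a list of rows, each a list of 3 entries, a list of its own where there are three numbers: the shift along the tool's x, y, z in cm, then the turn, a rotation vector about the tool's x, y, z in degrees, then the finger opening in cm, from 0 to 8.54. In form: [[[x, y, z], [ax, ay, az], jaw], ...]. A call has 1 to 10 rows; each row shifts and turns the commanded pose from where the row before left it, along the tool's axes as they then stand; what a row does not reach is not made up. A row lasts 1/8 s, in which the tool goes at most 62.5 mm and 10.7 degrees, less where a joint would pass 70% of its speed; a pose out of reach is approached as far as the arm can. A call with a gripper value outside its range is refused whole. The fingers move at their own pace and stop on an object; the grip force is fixed at half the most. Time passes only in rows, so rows that do not move let the fingers close. It gives the time, the measured TCP pose, the force and the opening at its end, in the units of the state.
- arm.read_state(): the state, without advancing time (a new reading comes with each control period).
- eyes.get_image(name): name is "scene" or "top" or "wrist"; returns the picture (400x640x3 uint8, red, green, blue); there is no depth.
- eyes.camera_model(name): a dict with "K" (3x3 intrinsics, pixels), "k1" (the pictures are not rectified: a ray, as slopes to the right and down, at radius r is drawn at 1 + k1 r^2 times it, then the intrinsics apply), "rvec" (rotation vector, rad) and "tvec" (3), from world to camera coordinates, as OpenCV has them. Camera axes: x right, y down, z forward; pixel columns grow to the right and rows downward; lengths in mm; the calibration is good to about 2 mm. A picture is of the moment at which its call begins: read the wrist's pose just before it. camera_model takes no time and is no camera call; for the wrist camera it gives the pose at the moment of the call.
- arm.job_done(): hands the job in, once; it reports no verdict.
Trained networks look in the newest picture that a camera, given by its name, has taken for a name from the list of things; names that differ only in an ending like _2 or _b are one class to them, and where a whole thing is asked for, a point or a joint stands for the part that bears it (a point fixed in the world has none). Each returns a list of dicts, best first, with "conf" (0 to 1); they miss things now and then, are a little off and sometimes report something else, mostly with a low value. They report only what shows in the picture. A call takes as long as a camera call. They do not tell look-alikes from the thing itself.
- nets.boxes_of(camera, name): "position" ([column, row] as shares, 0 to 1, of the picture: columns of its width, rows of its height, amid what is visible of it).
The state is a dict: "clock": time; "joints": joint angles; "joint_vel": joint speeds; "joint_efforts": joint torques, N m; "position": TCP position; "ee_rot": TCP orientation; "contact_force": force on the tool from outside, world axes, zero at the start; "wrist_torque": the same for the moment, N m; "gripper_width": finger opening in mm.
Only numpy, scipy, OpenCV 4.12 (cv2) and the standard library are available. Lean on these libraries where they do the work, as an engineer would, in place of code of your own. Each camera call takes 0.05 s, during which the arm holds its last target.

## Working session

There is one attempt and no reset: what is moved stays moved. The work goes in short steps, Python scripts to look and compute and a tool call to move; the robot and the scene stay as the last step left them, time stands still between calls to the robot, and variables do not carry over. Pictures are saved under pics/ and viewed, and the job is handed in when it is done.

Besides the shell and the picture viewer there is one more tool, called after "Emit:" by a JSON object that holds its "fn" and its "kwargs". jog_arm: Moves the arm, as the interface text tells. Its arguments: {"type":"object","properties":{"rows":{"type":"array","items":{"type":"array"}}},"required":["rows"]}

```bash
ls; mkdir -p pics
python3 - <<'E'
from bench import arm, eyes, nets
import cv2
print(arm.read_state())
for n in ("scene","top","wrist"):
    im=eyes.get_image(n); cv2.imwrite(f"pics/{n}0.png",im[:,:,::-1]); m=eyes.camera_model(n); print(n,m)
    for t in ("box_a_grip","pins","stone1","stand","plank"):
        try: print(t,[(round(d['conf'],2),[round(d['position'][0]*640),round(d['position'][1]*400)]) for d in nets.boxes_of(n,t)])
        except Exception as e: print(t,e)
print(arm.read_state()['clock'])
E
```

```text
pics
{'clock': 0.0, 'joints': array([ 1.58757874e+00,  3.85561743e-01,  6.61658020e-03, -5.34442834e-04,
       -1.19401895e+00, -2.58596871e-01]), 'joint_vel': array([-5.97725027e-04,  6.93246281e-05,  4.89816367e-04,  2.68715507e-04,
        2.17977602e-03,  8.25986008e-04]), 'joint_efforts': array([ 1.03226412e-03, -3.92287517e+01,  1.88398343e+01,  4.18623224e+00,
       -4.65591147e-03, -2.82378856e-06]), 'position': array([149.49938822, 606.24026599, 230.2095919 ]), 'ee_rot': array([ 9.92687112e-01, -1.20710654e-01, -9.72499420e-05,  1.10772621e-03]), 'contact_force': array([-0.33326235,  0.01455735,  0.48865695]), 'wrist_torque': array([-0.02239375, -0.02514438,  0.01755217]), 'gripper_width': 85.36906610355004}
scene {'K': array([[474.26534078,   0.        , 325.15203934],
       [  0.        , 474.26534078, 202.17570715],
       [  0.        ,   0.        ,   1.        ]]), 'k1': -0.10683668146726125, 'rvec': array([ 2.21621068,  1.30208067, -0.4431928 ]), 'tvec': array([-252.93299088, -288.57814823, 1771.37620307])}
box_a_grip [(0.9, [278, 233]), (0.75, [253, 196])]
pins [(
[... 356 characters left out ...]
rvec': array([ 2.13076581, -2.10531886,  0.21106849]), 'tvec': array([  -5.28979365,  562.7889765 , 1120.51815414])}
box_a_grip [(0.88, [380, 215]), (0.61, [309, 213]), (0.6, [374, 283])]
pins [(0.71, [288, 135]), (0.43, [238, 212])]
stone1 [(0.92, [449, 219]), (0.81, [188, 216])]
stand [(0.93, [291, 132])]
plank [(0.92, [326, 230])]
wrist {'K': array([[282.82715172,   0.        , 321.20487335],
       [  0.        , 282.82715172, 197.88975642],
       [  0.        ,   0.        ,   1.        ]]), 'k1': -0.043375656627051326, 'rvec': array([-1.81332722,  2.31493601,  0.34324728]), 'tvec': array([625.79703175, -38.17823082, 379.1104196 ])}
box_a_grip []
pins []
stone1 []
stand []
plank []
0.9
```

View pics/scene0.png

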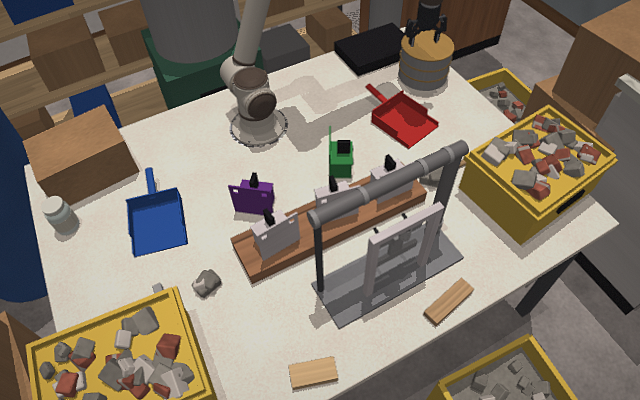

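View pics/top0.png

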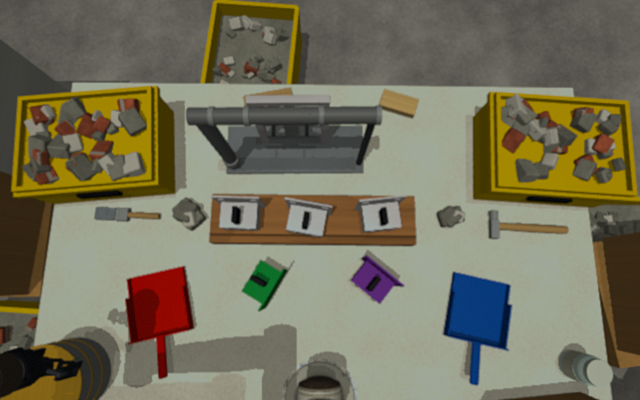

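View pics/wrist0.png

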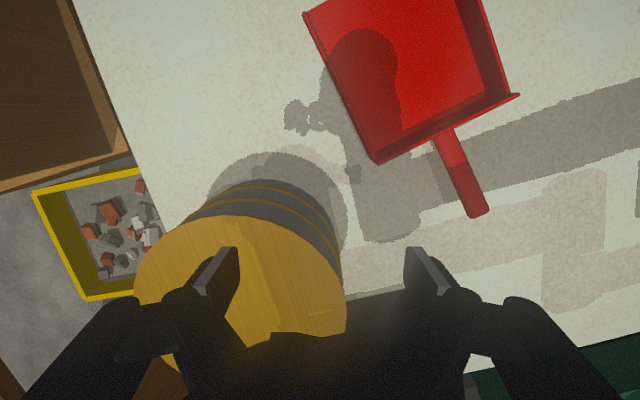

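The top picture shows three silver boxes on the plank at about (238,213), (307,215) and (381,214). The decoys are a green one at (265,282) and a purple one at (376,279), and the hanger is at about (290,115). The stones are at (188,213) and (450,216). I want the silver boxes, so I'll check them in a close crop next.

```bash
cat > h.py <<'E'
import numpy as np, cv2
from bench import arm, eyes, nets
from scipy.spatial.transform import Rotation as R
def und(m,px):
    K=m['K'];k1=m['k1']
    d=np.array([(px[0]-K[0,2])/K[0,0],(px[1]-K[1,2])/K[1,1]]);s=d.copy()
    for _ in range(30): s=d/(1+k1*(s@s))
    return s
def plane(m,px,z):
    Rm=R.from_rotvec(m['rvec']).as_matrix();c=-Rm.T@m['tvec']
    s=und(m,px);v=Rm.T@np.array([s[0],s[1],1]);return c+v*(z-c[2])/v[2]
def proj(m,P):
    Rm=R.from_rotvec(m['rvec']).as_matrix();q=np.atleast_2d(P)@Rm.T+m['tvec']
    s=q[:,:2]/q[:,2:];s=s*(1+m['k1']*(s**2).sum(1))[:,None]
    return s*np.diag(m['K'])[:2]+m['K'][:2,2]
E
python3 - <<'E'
from h import *
im=cv2.imread('pics/top0.png')
cv2.imwrite('pics/tc1.png',cv2.resize(im[185:250,205:420],None,fx=3.7,fy=3.7,interpolation=cv2.INTER_CUBIC))
cv2.imwrite('pics/tc2.png',cv2.resize(im[85:180,180:390],None,fx=3.8,fy=3.8,interpolation=cv2.INTER_CUBIC))
im=cv2.imread('pics/scene0.png')
cv2.imwrite('pics/sc2.png',cv2.resize(im[135:330,220:480],None,fx=3.,fy=3.,interpolation=cv2.INTER_CUBIC))
E
```

```text
(no output)
```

View pics/tc1.png

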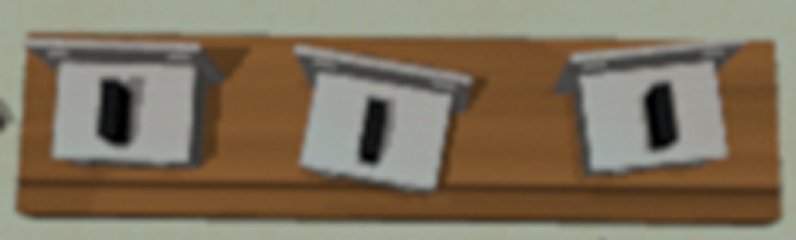

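View pics/tc2.png

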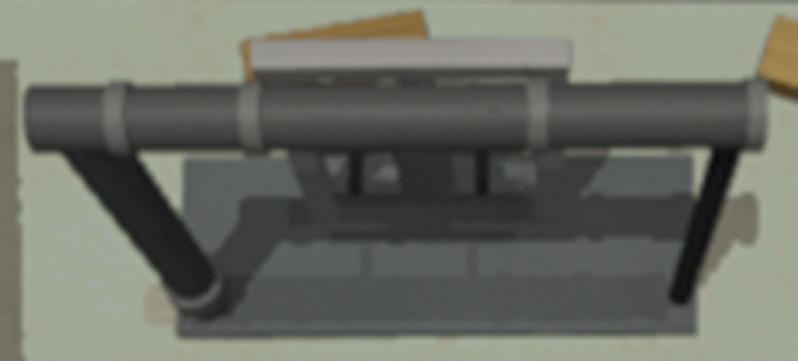

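View pics/sc2.png

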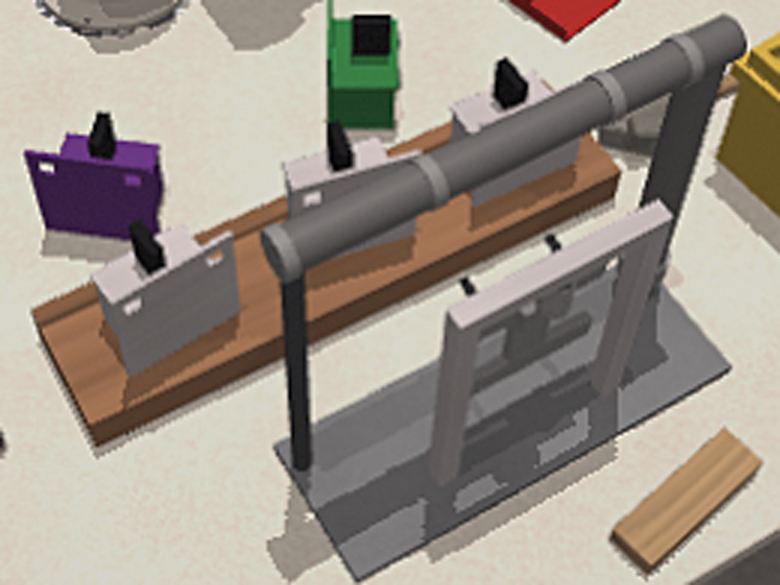

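Run:
```python
from h import *
mt=eyes.camera_model('top');ms=eyes.camera_model('scene')
f=lambda p,s,x0,y0:((p[0]+.5)/s-.5+x0,(p[1]+.5)/s-.5+y0)
T1=lambda p,z:np.round(plane(mt,f(p,3.7,205,185),z)[:2],1)
# lid front corners z125, plate top rear ends z185, fin top corners/ctr z180
D={'L':[(52,158),(190,165),(27,40),(200,46),(114,108)],
'M':[(300,165),(436,190),(297,46),(472,76),(376,128)],
'R':[(590,173),(727,157),(572,62),(742,42),(660,115)]}
for k,v in D.items():
    a,b,c,d,g=[T1(p,z) for p,z in zip(v,(125,125,185,185,180))]
    mid=(a+b)/2; u=(a-b);u=u/np.linalg.norm(u); yaw=np.arctan2(-u[0],u[1])
    pc=(c+d)/2; w=c-d
    n=np.array([np.cos(yaw),np.sin(yaw)])
    print(k,'lidw',np.linalg.norm(a-b),'platew',np.linalg.norm(w),'yaw',np.degrees(yaw),np.degrees(np.arctan2(-w[0],w[1])),'grip from lid',mid+35*n,'from plate',pc-48*n,'fin',g)
T2=lambda p,z:np.round(plane(mt,f(p,3.8,180,85),z)[:2],1)
print('base corners',[T2(p,0) for p in [(178,335),(695,332),(185,157),(692,157)]])
print('pipe',[T2(p,376) for p in [(27,118),(765,112)]])
print('posts base',[T2(p,0) for p in [(200,300),(682,298)]])
print('pin tips',[T2(p,223) for p in [(355,193),(482,193)]])
S2=lambda p,z:np.round(plane(ms,f(p,3.,220,135),z)[:2],1)
print('pin tips s',[S2(p,223) for p in [(464,282),(550,240)]])
print('posts base s',[S2(p,0) for p in [(303,468)]])
```

```text
L lidw 105.08001712980446 platew 126.33562442953294 yaw -2.236127746183394 -1.3606890181814815 grip from lid [508.92334793 234.83437403] from plate [504.9365514  235.22285847] fin [505.7 231.4]
M lidw 104.90400373674971 platew 129.26813219042037 yaw -9.713736019307087 -9.214573974223985 grip from lid [498.54820666  42.69460099] from plate [494.63817373  43.89883293] fin [493.4  41.1]
R lidw 105.17005277168971 platew 125.178951904863 yaw 7.375037623356035 7.528101290643703 grip from lid [ 510.96045135 -167.35727619] from plate [ 503.49709529 -168.91144979] fin [ 505.4 -164.8]
base corners [array([669.8, 308. ]), array([ 677.9, -130.5]), array([830.1, 311.5]), array([ 835.6, -129.3])]
pipe [array([699. , 311.7]), array([ 708.5, -133. ])]
posts base [array([700.9, 291.1]), array([ 707.8, -119.7])]
pin tips [array([712.7, 132.8]), array([713.9,  43.2])]
pin tips s [array([719. ,  42.1]), array([719.1, 131.8])]
posts base s [array([ 709.2, -116.7])]
```

```bash
cat >> h.py <<'E'
def Rt(yaw,tilt): # deg
    down=np.array([[1,0,0],[0,-1,0],[0,0,-1.]])
    return R.from_euler('z',yaw,degrees=True)*R.from_matrix(down)*R.from_euler('y',tilt,degrees=True)
def plan(p1,R1,n,jaw,p0=None,R0=None,rnd=2):
    s=arm.read_state()
    p=s['position'].copy() if p0 is None else np.array(p0,float)
    r=R.from_quat(s['ee_rot']) if R0 is None else R0
    rows=[];ps=p.copy()
    for i in range(n):
        k=n-i
        rv=(r.inv()*R1).as_rotvec(degrees=True)/k
        d=r.inv().apply(np.array(p1)-p)/k/10
        d=np.round(d,rnd);rv=np.round(rv,1)
        rows.append([[float(x)+0. for x in d],[float(x)+0. for x in rv],jaw])
        p=p+r.apply(d*10); r=r*R.from_rotvec(rv,degrees=True)
        m=np.linalg.norm(d)*10;a=np.linalg.norm(rv)
        if m>62 or a>10.6: print('OVER',m,a)
    import json
    for i in range(0,n,10): print(json.dumps(rows[i:i+10]).replace(' ',''))
    print('end err',np.round(np.array(p1)-p,2),np.round((r.inv()*R1).as_rotvec(degrees=True),2))
    return p,r
def st(ref=None):
    s=arm.read_state();r=R.from_quat(s['ee_rot']).as_matrix()
    print('t',round(s['clock'],2),'p',np.round(s['position'],1),'tz',np.round(r[:,2],3),'ty',np.round(r[:,1],3),'F',np.round(s['contact_force'],2),'T',np.round(s['wrist_torque'],2),'w',round(s['gripper_width'],1),'j',np.round(s['joints'],2))
E
python3 - <<'E'
from h import *
s=arm.read_state();m=eyes.camera_model('wrist')
Rm=R.from_rotvec(m['rvec']).as_matrix();c=-Rm.T@m['tvec'];r=R.from_quat(s['ee_rot'])
print('cam in tool',r.inv().apply(c-s['position']),'view',r.inv().apply(Rm.T[:,2]))
R1=Rt(-1.5,35);tz=R1.as_matrix()[:,2]
g=np.array([506,233,155.])
plan(g-75*tz,R1,11,8.5)
E
```

```text
cam in tool [  73.51860365   -0.79110017 -142.60260136] view [-2.90126189e-01 -8.54732868e-05  9.56988394e-01]
[[[3.58,2.61,0.14],[0.3,3.2,-1.1],8.5],[[3.51,2.68,0.32],[0.3,3.2,-1.1],8.5],[[3.44,2.74,0.5],[0.4,3.2,-1.1],8.5],[[3.35,2.81,0.67],[0.3,3.2,-1.1],8.5],[[3.26,2.88,0.84],[0.4,3.2,-1.1],8.5],[[3.15,2.95,1.0],[0.3,3.1,-1.1],8.5],[[3.03,3.02,1.15],[0.4,3.2,-1.1],8.5],[[2.91,3.08,1.29],[0.3,3.1,-1.1],8.5],[[2.77,3.14,1.43],[0.3,3.2,-1.0],8.5],[[2.63,3.2,1.57],[0.4,3.1,-1.1],8.5]]
[[[2.49,3.26,1.68],[0.4,3.2,-1.0],8.5]]
end err [-0.02 -0.    0.01] [-0.05 -0.03 -0.04]
```

The wrist camera sits on the tool's +x side, so I'll use the half-turned grasp. That keeps the camera clear of the pipe.

Run:
```python
from h import *
R1=Rt(178.5,-35);tz=R1.as_matrix()[:,2];print(tz, R1.as_matrix()[:,0])
g=np.array([506,233,155.])
tgt=g-75*tz
p,r=plan([tgt[0]-60,tgt[1]+40,250],Rt(178.5,0),18,8.5)
plan(tgt,R1,5,8.5,p,r)
```

```text
[ 0.57337989 -0.01501448 -0.81915204] [-0.81887134  0.0214429  -0.57357644]
[[[1.81,1.46,-0.1],[0.0,0.0,9.3],8.5],[[2.02,1.15,-0.1],[0.0,0.0,9.3],8.5],[[2.18,0.8,-0.1],[0.0,0.0,9.3],8.5],[[2.28,0.44,-0.1],[0.0,0.0,9.3],8.5],[[2.32,0.07,-0.1],[0.0,0.0,9.3],8.5],[[2.3,-0.31,-0.11],[0.0,0.0,9.3],8.5],[[2.22,-0.68,-0.1],[0.0,0.0,9.3],8.5],[[2.08,-1.03,-0.11],[0.0,0.0,9.3],8.5],[[1.89,-1.35,-0.1],[0.0,0.0,9.3],8.5],[[1.65,-1.64,-0.11],[0.0,0.0,9.3],8.5]]
[[[1.36,-1.88,-0.1],[0.0,0.0,9.3],8.5],[[1.04,-2.08,-0.11],[0.0,0.0,9.3],8.5],[[0.69,-2.22,-0.1],[0.0,0.0,9.3],8.5],[[0.32,-2.3,-0.11],[0.0,0.0,9.3],8.5],[[-0.05,-2.32,-0.1],[0.0,0.0,9.4],8.5],[[-0.43,-2.28,-0.11],[0.0,0.0,9.3],8.5],[[-0.8,-2.19,-0.1],[0.0,0.0,9.4],8.5],[[-1.15,-2.02,-0.11],[0.0,0.0,9.3],8.5]]
end err [-0.03 -0.04 -0.03] [-0.    0.    0.05]
[[[-1.22,-0.77,0.67],[0.0,-7.0,0.0],8.5],[[-1.13,-0.77,0.82],[0.0,-7.0,0.0],8.5],[[-1.02,-0.77,0.95],[0.0,-7.0,0.0],8.5],[[-0.9,-0.77,1.06],[0.0,-7.0,0.0],8.5],[[-0.76,-0.77,1.16],[0.0,-7.0,0.0],8.5]]
end err [-0.   -0.01 -0.04] [0.03 0.   0.04]
```

Emit:
{"fn": "jog_arm", "kwargs": {"rows": [[[1.8,1.5,-0.1],[0,0,9.3],8.5],[[2.0,1.15,-0.1],[0,0,9.3],8.5],[[2.2,0.8,-0.1],[0,0,9.3],8.5],[[2.3,0.45,-0.1],[0,0,9.3],8.5],[[2.3,0.1,-0.1],[0,0,9.3],8.5],[[2.3,-0.3,-0.1],[0,0,9.3],8.5],[[2.2,-0.7,-0.1],[0,0,9.3],8.5],[[2.1,-1.0,-0.1],[0,0,9.3],8.5],[[1.9,-1.35,-0.1],[0,0,9.3],8.5],[[1.65,-1.65,-0.1],[0,0,9.3],8.5]]}}

```text
clock: 2.15
position: [290.2, 420.6, 241.5]
ee_rot: [-0.594, 0.805, 0.0, 0.0]
contact_force: [-0.6, 0.4, 0.1]
gripper_width: 84.9
```

Emit:
{"fn": "jog_arm", "kwargs": {"rows": [[[1.35,-1.9,-0.1],[0,0,9.3],8.5],[[1.05,-2.1,-0.1],[0,0,9.3],8.5],[[0.7,-2.2,-0.1],[0,0,9.3],8.5],[[0.3,-2.3,-0.1],[0,0,9.3],8.5],[[-0.05,-2.3,-0.1],[0,0,9.4],8.5],[[-0.45,-2.3,-0.1],[0,0,9.3],8.5],[[-0.8,-2.2,-0.1],[0,0,9.4],8.5],[[-1.15,-2.0,-0.1],[0,0,9.3],8.5]]}}

```text
clock: 3.15
position: [403.3, 272.9, 249.6]
ee_rot: [0.015, 1.0, 0.0, 0.0]
contact_force: [0.1, -0.1, 0.4]
gripper_width: 85.2
```

Run:
```python
from h import *
st()
R1=Rt(178.5,-35);tz=R1.as_matrix()[:,2]
g=np.array([506,233,155.])
p,r=plan(g-75*tz,R1,5,8.5)
```

```text
t 3.15 p [403.3 272.9 249.6] tz [ 0.  0. -1.] ty [0.031 1.    0.   ] F [ 0.09 -0.1   0.36] T [-0.   -0.05  0.02] w 85.2 j [ 0.93  0.13 -0.29  0.   -1.15 -2.53]
[[[-1.22,-0.74,0.66],[0.0,-7.0,-0.1],8.5],[[-1.13,-0.74,0.81],[0.0,-7.0,0.0],8.5],[[-1.02,-0.74,0.94],[0.0,-7.0,-0.1],8.5],[[-0.89,-0.74,1.05],[0.0,-7.0,0.0],8.5],[[-0.76,-0.75,1.15],[0.0,-7.0,0.0],8.5]]
end err [ 0.05  0.   -0.02] [-0.05  0.02 -0.05]
```

Emit:
{"fn": "jog_arm", "kwargs": {"rows": [[[-1.2,-0.75,0.65],[0,-7,0],8.5],[[-1.15,-0.75,0.8],[0,-7,0],8.5],[[-1.0,-0.75,0.95],[0,-7,0],8.5],[[-0.9,-0.75,1.05],[0,-7,0],8.5],[[-0.75,-0.75,1.15],[0,-7,0],8.5],[[0,0,0],[0,0,0],8.5]]}}

```text
clock: 3.9
position: [480.6, 218.3, 251.8]
ee_rot: [-0.002, 0.964, -0.001, 0.267]
contact_force: [0.1, -0.0, 0.6]
gripper_width: 84.9
```

Run:
```python
from h import *
st()
im=eyes.get_image('wrist');cv2.imwrite('pics/w1.png',im[:,:,::-1]);m=eyes.camera_model('wrist')
# predicted fin top corners for box L
c,s=np.cos(np.radians(-1.5)),np.sin(np.radians(-1.5))
g=np.array([506,233,155.])
for P in [(-22,-7,25),(-22,7,25),(22,7,25),(22,-7,25),(-35,50,-30),(-35,-50,-30),(43,65,30),(43,-65,30)]:
    print(P,np.round(proj(m,g+[c*P[0]-s*P[1],s*P[0]+c*P[1],P[2]])))
im=eyes.get_image('top');cv2.imwrite('pics/t1.png',im[:,:,::-1])
```

```text
t 3.9 p [480.6 218.3 251.8] tz [ 0.515  0.    -0.857] ty [-0.004  1.    -0.002] F [ 0.14 -0.01  0.62] T [-0.06  1.04  0.01] w 84.9 j [ 0.87 -0.   -0.8   0.82 -0.56 -3.1 ]
(-22, -7, 25) [[330. 169.]]
(-22, 7, 25) [[349. 170.]]
(22, 7, 25) [[344. 208.]]
(22, -7, 25) [[328. 208.]]
(-35, 50, -30) [[397. 116.]]
(-35, -50, -30) [[278. 112.]]
(43, 65, 30) [[406. 228.]]
(43, -65, 30) [[262. 226.]]
```

View pics/w1.png

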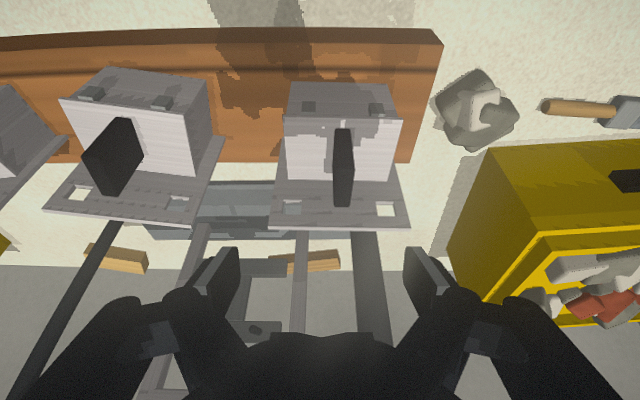

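The wrist view shows box L: its fin top reaches to (343,208) and its plate top runs from (268,229) to (410,229). That is about 4 mm further to +y than I predicted. Joint 6 hit its range limit in the tilted pose here, so I'll heft box L with the tool vertical.

Run:
```python
from h import *
st()
R1=Rt(178.5,0)
p,r=plan([506,235.5,228],R1,5,8.5)
plan([506,235.5,136],R1,4,8.5,p,r)
```

```text
t 4.0 p [480.5 219.7 251.5] tz [ 0.514  0.001 -0.858] ty [-0.005  1.    -0.002] F [ 1.07  0.69 -0.97] T [0.01 1.04 0.02] w 85.3 j [ 0.87 -0.   -0.79  0.82 -0.57 -3.1 ]
[[[-0.2,0.31,0.67],[0.1,6.2,0.4],8.5],[[-0.27,0.32,0.64],[0.1,6.2,0.3],8.5],[[-0.33,0.32,0.61],[0.1,6.2,0.4],8.5],[[-0.39,0.32,0.56],[0.0,6.2,0.3],8.5],[[-0.45,0.32,0.52],[0.1,6.1,0.4],8.5]]
end err [ 0.    0.05 -0.02] [-0.01  0.03 -0.03]
[[[0.0,0.0,2.3],[0.0,0.0,0.0],8.5],[[0.0,0.0,2.3],[0.0,0.0,0.0],8.5],[[0.0,0.0,2.3],[0.0,0.0,0.0],8.5],[[0.01,0.01,2.3],[0.0,0.0,0.0],8.5]]
end err [ 0.05 -0.04 -0.02] [-0.01  0.03 -0.03]
```

Emit:
{"fn": "jog_arm", "kwargs": {"rows": [[[-0.2,0.3,0.65],[0,6.2,0.4],8.5],[[-0.25,0.3,0.65],[0,6.2,0.3],8.5],[[-0.35,0.3,0.6],[0,6.2,0.4],8.5],[[-0.4,0.3,0.55],[0,6.2,0.3],8.5],[[-0.45,0.3,0.5],[0,6.2,0.4],8.5],[[0,0,0],[0,0,0],8.5]]}}

```text
clock: 4.75
position: [507.2, 236.3, 227.0]
ee_rot: [0.012, 1.0, 0.003, -0.001]
contact_force: [-0.3, -0.0, -0.7]
gripper_width: 84.9
```

Run:
```python
from h import *
st()
p,r=plan([506,235.5,215],Rt(178.5,0),1,8.5)
plan([506,235.5,136],Rt(178.5,0),3,8.5,p,r)
```

```text
t 4.75 p [507.2 236.3 227. ] tz [-0.002  0.006 -1.   ] ty [0.025 1.    0.006] F [-0.27 -0.04 -0.65] T [-0.04  0.04  0.01] w 84.9 j [ 0.72  0.28 -0.16 -0.01 -1.13 -2.32]
[[[0.12,-0.09,1.2],[0.3,-0.1,0.1],8.5]]
end err [ 0.02 -0.02  0.01] [ 0.02 -0.03 -0.01]
[[[0.0,0.0,2.63],[0.0,0.0,0.0],8.5],[[0.0,0.0,2.63],[0.0,0.0,0.0],8.5],[[-0.01,-0.01,2.64],[0.0,0.0,0.0],8.5]]
end err [-0.03  0.04  0.01] [ 0.02 -0.03 -0.01]
```

Emit:
{"fn": "jog_arm", "kwargs": {"rows": [[[0.1,-0.1,1.2],[0.3,0,0],8.5],[[0,0,2.6],[0,0,0],8.5],[[0,0,2.6],[0,0,0],8.5],[[0,0,2.7],[0,0,0],8.5],[[0,0,0],[0,0,0],0],[[0,0,0],[0,0,0],0],[[0,0,0],[0,0,0],0],[[0,0,0],[0,0,0],0],[[0,0,0],[0,0,0],0],[[0,0,0],[0,0,0],0]]}}

```text
clock: 6.0
position: [505.2, 234.2, 138.1]
ee_rot: [0.012, 1.0, 0.001, 0.0]
contact_force: [-1.2, 1.4, 4.5]
gripper_width: 13.3
```

Emit:
{"fn": "jog_arm", "kwargs": {"rows": [[[0,0,0],[0,0,0],0],[[0,0,-1],[0,0,0],0],[[0,0,-1],[0,0,0],0],[[0,0,0],[0,0,0],0],[[0,0,0],[0,0,0],0]]}}

```text
clock: 6.62
position: [504.4, 233.4, 156.9]
ee_rot: [0.012, 1.0, -0.0, -0.001]
contact_force: [-0.1, -0.0, -3.0]
gripper_width: 13.4
```

Run:
```python
from h import *
st()
```

```text
t 6.62 p [504.4 233.4 156.9] tz [-0.002 -0.    -1.   ] ty [ 0.024  1.    -0.   ] F [-0.11 -0.05 -3.05] T [-0.04  0.06  0.  ] w 13.4 j [ 0.72  0.34 -0.27 -0.   -0.97 -2.32]
```

Box L pulls only about 3 N, so it is nearly empty. I'll set it back down and go to the middle box.

Emit:
{"fn": "jog_arm", "kwargs": {"rows": [[[0,0,1],[0,0,0],0],[[0,0,0.8],[0,0,0],0],[[0,0,0.15],[0,0,0],0],[[0,0,0],[0,0,0],0],[[0,0,0],[0,0,0],3],[[0,0,0],[0,0,0],8.5],[[0,0,0],[0,0,0],8.5],[[0,0,-3],[0,0,0],8.5],[[0,0,-4],[0,0,0],8.5],[[0,0,-4],[0,0,0],8.5]]}}

```text
clock: 7.88
position: [504.8, 233.6, 248.7]
ee_rot: [0.012, 1.0, -0.0, -0.001]
contact_force: [0.2, 0.2, -0.0]
gripper_width: 85.1
```

Run:
```python
from h import *
st()
R1=Rt(170.5,-35);tz=R1.as_matrix()[:,2]
g=np.array([496,44,155.])
t=g-75*tz
p,r=plan([t[0]-30,t[1]+10,250],Rt(170.5,0),5,8.5)
plan(t,R1,5,8.5,p,r)
```

```text
t 7.88 p [504.8 233.6 248.7] tz [-0.001 -0.    -1.   ] ty [ 0.024  1.    -0.   ] F [ 0.24  0.2  -0.01] T [-0.   -0.03  0.07] w 85.1 j [ 0.72  0.26 -0.13 -0.   -1.18 -2.32]
[[[1.54,-3.49,-0.02],[0.0,0.0,1.6],8.5],[[1.45,-3.53,-0.02],[0.0,0.0,1.6],8.5],[[1.35,-3.57,-0.02],[0.0,0.0,1.6],8.5],[[1.24,-3.6,-0.03],[0.0,0.0,1.7],8.5],[[1.14,-3.64,-0.02],[0.0,-0.1,1.6],8.5]]
end err [-0.    0.03  0.04] [-0.03  0.02  0.05]
[[[-0.62,-0.1,0.67],[0.0,-7.0,0.0],8.5],[[-0.54,-0.1,0.74],[0.0,-7.0,0.0],8.5],[[-0.44,-0.1,0.8],[0.0,-7.0,0.0],8.5],[[-0.34,-0.09,0.85],[0.0,-7.0,0.0],8.5],[[-0.24,-0.1,0.89],[0.0,-7.0,0.1],8.5]]
end err [ 0.03  0.01 -0.01] [-0.    0.02 -0.04]
```

Emit:
{"fn": "jog_arm", "kwargs": {"rows": [[[1.55,-3.5,0],[0,0,1.6],8.5],[[1.45,-3.5,0],[0,0,1.6],8.5],[[1.35,-3.6,0],[0,0,1.6],8.5],[[1.25,-3.6,0],[0,0,1.6],8.5],[[1.15,-3.6,0],[0,0,1.6],8.5]]}}

```text
clock: 8.5
position: [422.8, 60.4, 247.8]
ee_rot: [0.082, 0.997, 0.0, -0.0]
contact_force: [0.3, -0.5, 0.3]
gripper_width: 84.8
```

Emit:
{"fn": "jog_arm", "kwargs": {"rows": [[[-0.6,-0.1,0.65],[0,-7,0],8.5],[[-0.55,-0.1,0.75],[0,-7,0],8.5],[[-0.45,-0.1,0.8],[0,-7,0],8.5],[[-0.35,-0.1,0.85],[0,-7,0],8.5],[[-0.25,-0.1,0.9],[0,-7,0],8.5],[[0,0,0],[0,0,0],8.5]]}}

```text
clock: 9.25
position: [440.7, 24.3, 224.5]
ee_rot: [0.072, 0.958, -0.021, 0.276]
contact_force: [0.5, -0.2, 1.1]
gripper_width: 85.1
```

Run:
```python
from h import *
st()
im=eyes.get_image('wrist');cv2.imwrite('pics/w2.png',im[:,:,::-1]);m=eyes.camera_model('wrist')
c,s=np.cos(np.radians(-9.5)),np.sin(np.radians(-9.5))
g=np.array([496,44,155.])
for P in [(-22,-7,25),(-22,7,25),(22,7,25),(22,-7,25),(-35,50,-30),(-35,-50,-30),(43,65,30),(43,-65,30)]:
    print(P,np.round(proj(m,g+[c*P[0]-s*P[1],s*P[0]+c*P[1],P[2]])))
```

```text
t 9.25 p [440.7  24.3 224.5] tz [ 0.525 -0.08  -0.847] ty [ 0.149  0.989 -0.001] F [ 0.48 -0.19  1.11] T [ 0.07  1.01 -0.01] w 85.1 j [ 0.48 -0.17 -1.05  0.98 -0.39 -3.07]
(-22, -7, 25) [[346. 216.]]
(-22, 7, 25) [[365. 216.]]
(22, 7, 25) [[358. 247.]]
(22, -7, 25) [[342. 247.]]
(-35, 50, -30) [[411. 155.]]
(-35, -50, -30) [[292. 153.]]
(43, 65, 30) [[419. 264.]]
(43, -65, 30) [[276. 263.]]
```

View pics/w2.png

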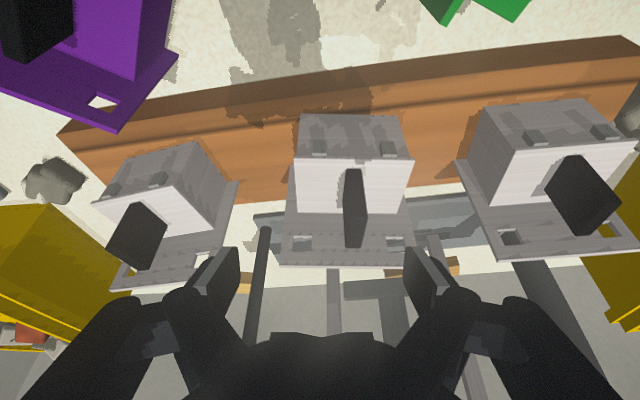

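In the wrist view box M's fin ends near (354,247) and its plate top runs from (277,264) to (415,267). That matches the prediction for grip (496,44). Joints 3 and 6 are near their limits when leaning this close to the base, so I'll heft this one vertically too.

Run:
```python
from h import *
R1=Rt(170.5,0)
p,r=plan([495,43,225],R1,5,8.5)
```

```text
[[[-0.82,0.5,0.54],[0.1,6.4,0.2],8.5],[[-0.87,0.5,0.45],[0.1,6.4,0.2],8.5],[[-0.92,0.5,0.35],[0.1,6.5,0.2],8.5],[[-0.95,0.51,0.24],[0.0,6.4,0.1],8.5],[[-0.97,0.5,0.13],[0.1,6.5,0.2],8.5]]
end err [ 0.02  0.03 -0.03] [-0.03 -0.01 -0.02]
```

Emit:
{"fn": "jog_arm", "kwargs": {"rows": [[[-0.8,0.5,0.55],[0.1,6.4,0.2],8.5],[[-0.85,0.5,0.45],[0.1,6.4,0.2],8.5],[[-0.9,0.5,0.35],[0.1,6.5,0.2],8.5],[[-0.95,0.5,0.25],[0,6.4,0.2],8.5],[[-0.95,0.5,0.15],[0,6.5,0.2],8.5],[[0,0,0],[0,0,0],8.5]]}}

```text
clock: 10.05
position: [499.6, 41.5, 229.2]
ee_rot: [0.085, 0.996, -0.002, 0.022]
contact_force: [-0.2, 0.5, 0.0]
gripper_width: 84.9
```

Run:
```python
from h import *
st()
R1=Rt(170.5,0)
p,r=plan([496,43.5,210],R1,1,8.5)
p,r=plan([496,43.5,136],R1,3,8.5,p,r)
```

```text
t 10.05 p [499.6  41.5 229.2] tz [ 0.043 -0.007 -0.999] ty [ 0.17   0.985 -0.   ] F [-0.16  0.47  0.01] T [0.01 0.13 0.01] w 84.9 j [ 0.42  0.15 -0.33  0.03 -1.05 -2.18]
[[[0.47,0.14,1.9],[0.0,2.5,-0.3],8.5]]
end err [-0.04 -0.04  0.  ] [-0.01 -0.02 -0.  ]
[[[0.0,0.0,2.47],[0.0,0.0,0.0],8.5],[[0.0,0.0,2.46],[0.0,0.0,0.0],8.5],[[0.0,0.0,2.47],[0.0,0.0,0.0],8.5]]
end err [-0.01 -0.03  0.  ] [-0.01 -0.02 -0.  ]
```

Emit:
{"fn": "jog_arm", "kwargs": {"rows": [[[0.45,0.15,1.9],[0,2.5,-0.3],8.5],[[0,0,2.5],[0,0,0],8.5],[[0,0,2.5],[0,0,0],8.5],[[0,0,2.4],[0,0,0],8.5],[[0,0,0],[0,0,0],0],[[0,0,0],[0,0,0],0],[[0,0,0],[0,0,0],0],[[0,0,0],[0,0,0],0],[[0,0,0],[0,0,0],0],[[0,0,0],[0,0,0],0]]}}

```text
clock: 11.3
position: [493.1, 41.0, 137.0]
ee_rot: [0.083, 0.997, -0.001, 0.0]
contact_force: [-1.2, 0.9, 6.2]
gripper_width: 13.4
```

Emit:
{"fn": "jog_arm", "kwargs": {"rows": [[[0,0,0],[0,0,0],0],[[0,0,-1],[0,0,0],0],[[0,0,-1],[0,0,0],0],[[0,0,0],[0,0,0],0],[[0,0,0],[0,0,0],0]]}}

```text
clock: 11.92
position: [492.2, 40.8, 155.7]
ee_rot: [0.083, 0.997, -0.002, -0.001]
contact_force: [0.4, 1.0, -2.4]
gripper_width: 13.9
```

Run:
```python
from h import *
st()
```

```text
t 11.93 p [492.2  40.8 155.7] tz [-0.002 -0.003 -1.   ] ty [ 0.165  0.986 -0.003] F [ 0.45  1.   -2.39] T [-0.    0.08  0.01] w 13.9 j [ 0.41  0.24 -0.42  0.   -0.92 -2.15]
```

Box M also pulls only about 2.4 N, so it is nearly empty too and R should be the full one. I'll put M back, go above R, and fit the arm kinematics from the logged states so I can plan within the joint limits.

Emit:
{"fn": "jog_arm", "kwargs": {"rows": [[[0,0,1],[0,0,0],0],[[0,0,0.8],[0,0,0],0],[[0,0,0.15],[0,0,0],0],[[0,0,0],[0,0,0],0],[[0,0,0],[0,0,0],3],[[0,0,0],[0,0,0],8.5],[[0,0,0],[0,0,0],8.5],[[0,0,-3],[0,0,0],8.5],[[0,0,-4],[0,0,0],8.5],[[0,0,-4],[0,0,0],8.5]]}}

```text
clock: 13.18
position: [492.6, 41.1, 247.5]
ee_rot: [0.083, 0.997, -0.002, -0.001]
contact_force: [0.2, 0.6, 0.9]
gripper_width: 84.9
```

```bash
python3 - <<'E'
from h import *
st()
p,r=plan([505,-167,250],Rt(187.5,0),5,8.5)
E
cat > fk.py <<'E'
import numpy as np
from scipy.spatial.transform import Rotation as R
from scipy.optimize import least_squares
D=[([1.588,.3856,.0066,-.0005,-1.194,-.2586],(149.5,606.24,230.2)),
([.93,.13,-.29,0,-1.15,-2.53],(403.3,272.9,249.6)),
([.87,0,-.8,.82,-.56,-3.10],(480.6,218.3,251.8)),
([.72,.28,-.16,-.01,-1.13,-2.32],(507.2,236.3,227)),
([.72,.34,-.27,0,-.97,-2.32],(504.4,233.4,156.9)),
([.72,.26,-.13,0,-1.18,-2.32],(504.8,233.6,248.7)),
([.48,-.17,-1.05,.98,-.39,-3.07],(440.7,24.3,224.5)),
([.42,.15,-.33,.03,-1.05,-2.18],(499.6,41.5,229.2)),
([.41,.24,-.42,0,-.92,-2.15],(492.2,40.8,155.7))]
def fk(j,P):
    a1,d,h,L2,e,L3,L6=P
    r1=R.from_euler('z',j[0]); p=r1.apply([a1,d,h])
    r2=r1*R.from_euler('y',j[1]); p=p+r2.apply([0,0,L2])
    r3=r2*R.from_euler('y',-j[2]); p=p+r3.apply([L3,0,e])
    r4=r3*R.from_euler('x',S4*j[3]); r5=r4*R.from_euler('y',-j[4])
    p=p+r5.apply([L6,0,0])
    # tool z = r5 x ; tool
    rt=r5*R.from_matrix(np.array([[0,0,1],[0,-1,0],[1,0,0.]]))  # x_t=z5,y_t=-y5,z_t=x5
    rt=rt*R.from_euler('z',-(j[5])+OFF)
    return p,rt
S4=1;OFF=0
if __name__=='__main__':
    for S4 in (1,-1):
        f=lambda P:np.concatenate([fk(j,P)[0]-np.array(p) for j,p in D])
        s=least_squares(f,[0,-160,300,350,0,350,150]);print(S4,np.round(s.x,1),np.abs(s.fun).max(),np.round(s.fun,1))
E
python3 fk.py
```

```text
t 13.18 p [492.6  41.1 247.5] tz [-0.002 -0.003 -1.   ] ty [ 0.165  0.986 -0.003] F [0.21 0.63 0.85] T [ 0.02 -0.11  0.02] w 84.9 j [ 0.41  0.15 -0.28  0.   -1.15 -2.15]
[[[-0.93,-4.06,-0.04],[0.0,0.0,-3.4],8.5],[[-0.69,-4.11,-0.04],[0.0,0.0,-3.4],8.5],[[-0.44,-4.15,-0.04],[-0.1,0.0,-3.4],8.5],[[-0.2,-4.16,-0.04],[0.0,0.0,-3.4],8.5],[[0.05,-4.17,-0.04],[-0.1,-0.1,-3.4],8.5]]
end err [ 0.02 -0.02  0.04] [ 0.03 -0.    0.  ]
1 [ 394.9 -168.6  -39.3  279.    11.9   58.7   -9. ] 64.4570871031238 [  9.5 -44.7 -12.7  24.5  18.6 -16.3 -64.5   8.  -38.2   2.5 -13.5  -3.4
  15.   -2.2  51.9   1.4 -14.  -20.7 -15.2   3.9 -18.9  20.1   5.6  -0.2
  47.3   9.8  58.4]
-1 [ 272.1 -152.1  129.   406.8   -8.6  168.4  216. ] 42.361136659475505 [ -7.5 -25.8 -10.6   2.7  17.2  -9.8  -7.1 -23.  -28.7  -7.2   2.5  -2.6
   1.    7.6  36.1  -6.6   1.1 -14.6  12.2 -36.8 -13.    9.5  13.1   0.8
  22.   16.9  42.4]
```

```bash
cat > fit.py <<'E'
import fk
from fk import *
D2=D+[([.41,.15,-.28,0,-1.15,-2.15],(492.6,41.1,247.5))]
for S4 in (1,-1):
    fk.S4=S4
    for sub in (D2,[d for d in D2 if abs(d[0][3])<.1]):
        f=lambda P:np.concatenate([fk.fk(j,P)[0]-np.array(p) for j,p in sub]+[ (np.array(P)-[0,-160,400,560,0,430,200])*.01])
        s=least_squares(f,[0,-160,400,560,0,430,200],loss='soft_l1');print(S4,np.round(s.x,1),np.round(s.fun,1))
E
python3 fit.py
```

```text
Traceback (most recent call last):
  File "fit.py", line 8, in <module>
    s=least_squares(f,[0,-160,400,560,0,430,200],loss='soft_l1');print(S4,np.round(s.x,1),np.round(s.fun,1))
  File "fit.py", line 7, in <lambda>
    f=lambda P:np.concatenate([fk.fk(j,P)[0]-np.array(p) for j,p in sub]+[ (np.array(P)-[0,-160,400,560,0,430,200])*.01])
                               ^^^^^
AttributeError: 'function' object has no attribute 'fk'
```

Emit:
{"fn": "jog_arm", "kwargs": {"rows": [[[-0.9,-4.1,0],[0,0,-3.4],8.5],[[-0.7,-4.1,0],[0,0,-3.4],8.5],[[-0.45,-4.15,0],[0,0,-3.4],8.5],[[-0.2,-4.15,0],[0,0,-3.4],8.5],[[0.05,-4.15,0],[-0.1,0,-3.4],8.5],[[0,0,0],[0,0,0],8.5]]}}

```text
clock: 13.92
position: [504.8, -169.1, 246.5]
ee_rot: [-0.064, 0.998, -0.001, -0.001]
contact_force: [0.4, -0.4, -0.4]
gripper_width: 84.9
```

Run:
```python
from h import *
st()
im=eyes.get_image('wrist');cv2.imwrite('pics/w3.png',im[:,:,::-1]);m=eyes.camera_model('wrist')
c,s=np.cos(np.radians(7.5)),np.sin(np.radians(7.5))
g=np.array([506,-167,155.])
for P in [(-22,-7,25),(-22,7,25),(22,7,25),(22,-7,25),(-35,50,-30),(-35,-50,-30),(43,65,30),(43,-65,30)]:
    print(P,np.round(proj(m,g+[c*P[0]-s*P[1],s*P[0]+c*P[1],P[2]])))
```

```text
t 13.93 p [ 504.8 -169.1  246.5] tz [-0.002 -0.001 -1.   ] ty [-0.127  0.992 -0.001] F [ 0.37 -0.4  -0.42] T [-0.01  0.02  0.01] w 84.9 j [-0.02  0.22 -0.19  0.   -1.16 -1.43]
(-22, -7, 25) [[312. 186.]]
(-22, 7, 25) [[330. 186.]]
(22, 7, 25) [[330. 238.]]
(22, -7, 25) [[313. 238.]]
(-35, 50, -30) [[374. 158.]]
(-35, -50, -30) [[268. 158.]]
(43, 65, 30) [[401. 264.]]
(43, -65, 30) [[242. 265.]]
```

View pics/w3.png

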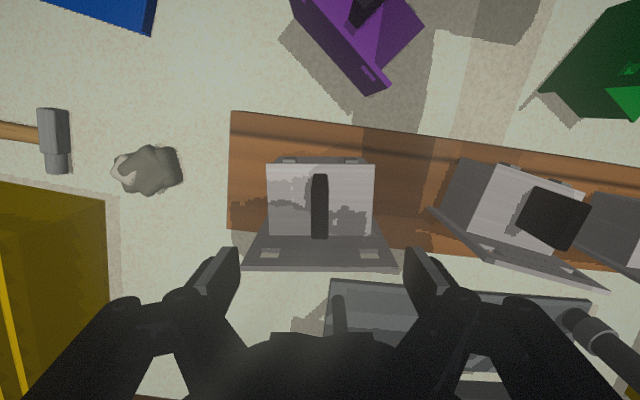

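The wrist view shows box R's fin at columns 311–329, rows 175–238, and its plate top from (242,270) to (400,272). The prediction fits, and the stone at (148,168) is well clear.

```bash
cat > fit.py <<'E'
import fk as F
import numpy as np
from scipy.optimize import least_squares
D2=F.D+[([.41,.15,-.28,0,-1.15,-2.15],(492.6,41.1,247.5)),([-.02,.22,-.19,0,-1.16,-1.43],(504.8,-169.1,246.5))]
x0=np.array([0,-160,400,560,0,430,200.])
for S4 in (1,-1):
    F.S4=S4
    for sub in (D2,[d for d in D2 if abs(d[0][3])<.1]):
        f=lambda P:np.concatenate([F.fk(j,P)[0]-np.array(p) for j,p in sub]+[ (P-x0)*.01])
        s=least_squares(f,x0);print(S4,np.round(s.x,1),np.round(s.fun,1))
E
python3 fit.py
```

```text
1 [ 375.1 -167.   -86.1  305.4   41.4   55.2   -6.2] [  7.9 -46.9  -9.1  18.7  13.6 -11.4 -66.6   9.6 -37.9  -0.9 -14.3   0.6
  16.2   1.   53.5  -3.4 -16.1 -16.1 -18.7   4.9 -20.5  14.6   5.    4.1
  48.3  12.   59.9  21.7   0.3 -10.8   0.6  -8.1 -12.4   3.8  -0.1  -4.9
  -2.5   0.4  -3.7  -2.1]
1 [  16.9 -159.5   17.9  545.     2.9  407.6  143.6] [-0.3 -2.2  1.   0.2  1.3  1.6  3.1 -2.7  0.1  1.6 -1.8  0.1  2.8 -0.6
  0.  -9.5  6.7 -1.5  1.5 -0.2  0.4  0.9 -0.6 -1.6  2.9 -0.6 -0.1  0.2
  0.  -3.8 -0.1  0.  -0.2 -0.6]
-1 [ 260.5 -153.3  105.8  419.3    7.3  168.2  216.6] [ -6.3 -27.   -8.    1.5  13.5  -6.6  -6.1 -24.  -28.6  -7.6   0.6   0.1
   2.9   7.7  37.2  -7.7  -1.4 -11.5  11.7 -38.7 -14.1   7.7  11.    3.6
  23.4  16.2  43.4   6.1   8.5  -7.2   1.4   5.7  -8.5   2.6   0.1  -2.9
  -1.4   0.1  -2.6   0.2]
-1 [  15.  -158.7  157.2  554.6    5.8  405.5  295.7] [-1.3 -1.8  0.5 -1.2  0.7  1.8  0.1  1.   0.   0.9 -1.3 -0.1  2.1 -0.1
 -0.1 -0.5 -0.9 -1.1  0.3  0.2  0.5 -1.8 -0.9 -1.4  2.4  0.2 -0.1  0.1
  0.  -2.4 -0.1  0.1 -0.2  1. ]
```

```bash
cat > fit2.py <<'E'
import numpy as np
from scipy.spatial.transform import Rotation as R
from scipy.optimize import least_squares
import fk as F
D2=F.D+[([.41,.15,-.28,0,-1.15,-2.15],(492.6,41.1,247.5)),([-.02,.22,-.19,0,-1.16,-1.43],(504.8,-169.1,246.5))]
def fk(j,P):
    a1,d,h,L2,e,L3,L6,d4,d5,L4,e4=P
    E=R.from_euler
    r=E('z',j[0]);p=r.apply([a1,d,h]);r=r*E('y',j[1]);p=p+r.apply([0,0,L2]);r=r*E('y',-j[2]);p=p+r.apply([L3,0,e])
    r=r*E('x',S4*j[3])
    p=p+r.apply([0,d4,e4]);r=r*E('y',-j[4]);p=p+r.apply([L6,d5,0]);return p,r
x0=np.array([15,-160,157,555,0,405,290,0,0,0,0.])
if __name__=='__main__':
  for S4 in (1,-1):
    f=lambda P:np.concatenate([fk(j,P)[0]-np.array(p) for j,p in D2]+[ (P-x0)*.01])
    s=least_squares(f,x0,loss='soft_l1');print(S4,np.round(s.x,1),np.round(s.fun,1))
  S4=-1
  for j,tz in ((D2[2][0],[.515,0,-.857]),(D2[6][0],[.525,-.08,-.847])):
    for S4 in (1,-1): print(S4,tz,fk(j,x0)[1].apply([1,0,0]))
E
python3 fit2.py
```

```text
1 [  15.  -378.1   -3.2  541.6  -17.7  407.2  123.9  109.7  109.7    0.
   25.4] [ -1.   -4.    1.   -0.8   1.1   1.4 -35.5   0.7  -0.6   0.7  -3.2  -2.
   0.8  -1.6  -0.3   1.3  -0.9  -0.1   0.3 -63.    1.   -7.7   6.8   4.
   1.3   0.5  -0.3   0.1  -0.1  -1.8   1.8   0.1  -0.3   0.   -2.2  -1.6
  -0.1  -0.2   0.   -1.7   1.1   1.1   0.    0.3]
-1 [ 12.6  -7.  159.9 565.3  -3.7 407.1 304.5 -75.9 -75.9   0.    5.5] [-1.3 -0.2 -0.  -1.9 -0.2  2.  -1.6  0.9 -3.2 -0.2  0.8 -1.4  1.  -1.3
 -0.3  2.4  0.1 -0.1  1.1 -0.8  0.6  0.7 -0.3  3.2 -0.7 -0.3  0.7 -2.8
 -1.3 -1.2  2.2  0.2 -0.  -0.   1.5  0.   0.1 -0.   0.   0.1 -0.8 -0.8
  0.   0.1]
1 [0.515, 0, -0.857] [-0.08384155  0.50291361 -0.86026071]
-1 [0.515, 0, -0.857] [ 0.50985029  0.00204514 -0.86026071]
1 [0.525, -0.08, -0.847] [ 0.23213035  0.47682172 -0.84779511]
-1 [0.525, -0.08, -0.847] [ 0.52373972 -0.08330756 -0.84779511]
```

```bash
cat > ik.py <<'E'
import numpy as np
from scipy.spatial.transform import Rotation as R
from scipy.optimize import least_squares
import fit2; fit2.S4=-1
P=np.array([12.6,-7,159.9,565.3,-3.7,407.1,304.5,-75.9,-75.9,0,5.5])
M=R.from_matrix(np.array([[0,0,1],[0,-1,0],[1,0,0.]]))
def FK(j):
    p,r=fit2.fk(j,P); return p,r*M*R.from_euler('z',-j[5]+np.pi/2)
LO=np.array([-3.14,-1.21,-1.07,-3.16,-2.99,-3.1]);HI=np.array([3.14,2.06,1.41,2.05,-.16,3.1])
def IK(p,r,j0):
    f=lambda j:np.concatenate([FK(j)[0]-p,200*(FK(j)[1].inv()*r).as_rotvec()])
    s=least_squares(f,np.clip(j0,LO+.001,HI-.001),bounds=(LO,HI));return s.x,np.abs(s.fun).max()
E
python3 - <<'E'
from h import *
from ik import *
s=arm.read_state();p,r=FK(s['joints']);print('check',p-s['position'],(r.inv()*R.from_quat(s['ee_rot'])).as_rotvec())
for flip in (1,0):
  for tilt in (30,35,40):
    j=s['joints'].copy()
    if not flip:j[5]+=3.14
    for name,g,yaw,up in (('R',(506,-168,155.),7.3,0),('Rup',(506,-168,155.),7.3,60),('pin',(704,89,204.),1.1,0),('pinfar',(600,89,225.),1.1,0),('mid',(560,-50,225.),4,0)):
        rr=Rt(yaw+180*flip,-tilt if flip else tilt);t=np.array(g)+19*rr.as_matrix()[:,2]+[0,0,up]
        best=None
        jj,e=IK(t,rr,j);print(flip,tilt,name,np.round(jj,2),round(e,1));j=jj
E
```

```text
check [-0.0782928   1.00045379  0.39745201] [ 9.77408258e-17 -2.38253427e-17 -8.31479305e-17]
1 30 R [-0.09  0.18 -0.56 -0.35 -0.33 -1.05] 0.0
1 30 Rup [-0.08  0.09 -0.52 -0.24 -0.46 -1.18] 0.0
1 30 pin [ 0.38  0.36 -0.46  0.62 -0.31 -2.48] 0.0
1 30 pinfar [ 0.43  0.17 -0.7   0.78 -0.29 -2.69] 0.0
1 30 mid [ 0.23  0.1  -0.66  0.26 -0.3  -1.96] 0.0
1 35 R [-0.14  0.18 -0.55 -0.54 -0.29 -0.83] 0.0
1 35 Rup [-0.11  0.08 -0.53 -0.36 -0.39 -1.04] 0.0
1 35 pin [ 0.27  0.34 -0.6   1.16 -0.16 -2.94] 5.9
1 35 pinfar [ 0.29  0.16 -0.81  1.31 -0.16 -3.1 ] 5.8
1 35 mid [ 0.2   0.09 -0.75  0.4  -0.16 -2.07] 3.3
1 40 R [-0.22  0.18 -0.51 -0.81 -0.31 -0.52] 0.0
1 40 Rup [-0.15  0.07 -0.52 -0.54 -0.35 -0.84] 0.0
1 40 pin [ 0.24  0.34 -0.62  1.35 -0.16 -3.1 ] 19.5
1 40 pinfar [ 0.28  0.15 -0.81  1.32 -0.16 -3.1 ] 21.0
1 40 mid [ 0.19  0.08 -0.67  0.09 -0.16 -1.75] 12.4
0 30 R [-0.09  0.18 -0.56 -0.35 -0.33  2.09] 0.0
0 30 Rup [-0.08  0.09 -0.52 -0.24 -0.46  1.96] 0.0
0 30 pin [ 0.38  0.36 -0.46  0.62 -0.31  0.66] 0.0
0 30 pinfar [ 0.43  0.17 -0.7   0.78 -0.29  0.45] 0.0
0 30 mid [ 0.23  0.1  -0.66  0.26 -0.3   1.18] 0.0
0 35 R [-0.14  0.18 -0.55 -0.54 -0.29  2.32] 0.0
0 35 Rup [-0.11  0.08 -0.53 -0.36 -0.39  2.1 ] 0.0
0 35 pin [ 0.27  0.34 -0.6   1.16 -0.16  0.2 ] 5.9
0 35 pinfar [ 0.28  0.16 -0.81  1.35 -0.16  0.01] 5.2
0 35 mid [ 0.2   0.09 -0.75  0.4  -0.16  1.07] 3.3
0 40 R [-0.22  0.18 -0.51 -0.81 -0.31  2.62] 0.0
0 40 Rup [-0.15  0.07 -0.52 -0.54 -0.35  2.3 ] 0.0
0 40 pin [ 0.12  0.34 -0.64  1.93 -0.16 -0.45] 17.7
0 40 pinfar [ 0.14  0.15 -0.83  1.93 -0.16 -0.46] 15.3
0 40 mid [ 0.19  0.08 -0.67  0.09 -0.16  1.39] 12.4
```

Run:
```python
from h import *
R1=Rt(187.3,-30);tz=R1.as_matrix()[:,2]
g=np.array([506,-167.5,155.])+19*tz;print(g)
p,r=plan(g+[0,0,60],R1,5,8.5)
p,r=plan(g,R1,3,8.5,p,r)
```

```text
[ 515.4229972  -166.29288622  138.54551733]
[[[-0.22,0.01,0.96],[0.0,-6.0,0.0],8.5],[[-0.12,0.0,0.98],[0.0,-6.0,0.0],8.5],[[-0.01,0.01,0.98],[0.0,-6.0,0.0],8.5],[[0.09,0.0,0.98],[0.0,-6.1,0.0],8.5],[[0.19,0.01,0.97],[0.0,-6.0,0.1],8.5]]
end err [ 0.   -0.    0.01] [-0.02 -0.03 -0.04]
[[[1.0,0.0,1.73],[0.0,0.0,0.0],8.5],[[1.0,0.0,1.73],[0.0,0.0,0.0],8.5],[[1.0,0.0,1.74],[0.0,0.0,0.0],8.5]]
end err [ 0.01 -0.    0.04] [-0.02 -0.03 -0.04]
```

Emit:
{"fn": "jog_arm", "kwargs": {"rows": [[[-0.2,0,0.95],[0,-6,0],8.5],[[-0.1,0,1],[0,-6,0],8.5],[[0,0,1],[0,-6,0],8.5],[[0.1,0,1],[0,-6,0],8.5],[[0.2,0,0.95],[0,-6,0],8.5],[[0,0,0],[0,0,0],8.5],[[0,0,0],[0,0,0],8.5]]}}

```text
clock: 14.85
position: [516.1, -165.3, 199.7]
ee_rot: [-0.064, 0.964, 0.016, 0.258]
contact_force: [0.4, -0.5, -0.1]
gripper_width: 85.1
```

Run:
```python
from h import *
st()
R1=Rt(187.3,-30);tz=R1.as_matrix()[:,2]
g=np.array([506,-167.5,155.])+19*tz
p,r=plan(g,R1,3,8.5)
```

```text
t 14.85 p [ 516.1 -165.3  199.7] tz [ 0.495  0.064 -0.867] ty [-0.132  0.991 -0.002] F [ 0.42 -0.45 -0.12] T [-0.13  0.98  0.03] w 85.1 j [-0.08  0.09 -0.5  -0.22 -0.47 -1.19]
[[[1.04,-0.03,1.75],[0.0,0.0,0.1],8.5],[[1.04,-0.03,1.76],[0.0,0.0,0.1],8.5],[[1.04,-0.03,1.75],[0.0,-0.1,0.1],8.5]]
end err [0.02 0.03 0.  ] [ 0.04  0.03 -0.  ]
```

Emit:
{"fn": "jog_arm", "kwargs": {"rows": [[[1.05,-0.05,1.75],[0,0,0.1],8.5],[[1.05,-0.05,1.75],[0,0,0.1],8.5],[[1.0,0,1.75],[0,0,0],8.5],[[0,0,0],[0,0,0],8.5],[[0,0,0],[0,0,0],0],[[0,0,0],[0,0,0],0],[[0,0,0],[0,0,0],0],[[0,0,0],[0,0,0],0],[[0,0,0],[0,0,0],0],[[0,0,0],[0,0,0],0]]}}

```text
clock: 16.1
position: [514.9, -167.0, 138.3]
ee_rot: [-0.062, 0.964, 0.017, 0.258]
contact_force: [-0.6, -2.3, 3.7]
gripper_width: 13.3
```

Run:
```python
from h import *
st()
s=arm.read_state();r=R.from_quat(s['ee_rot']);print('grasp pt',s['position']-19*r.as_matrix()[:,2])
im=eyes.get_image('wrist');cv2.imwrite('pics/w4.png',im[:,:,::-1])
im=eyes.get_image('top');cv2.imwrite('pics/t4.png',cv2.resize(im[180:255,200:430,::-1],None,fx=3.4,fy=3.4,interpolation=cv2.INTER_CUBIC))
```

```text
t 16.1 p [ 514.9 -167.   138.3] tz [ 0.496  0.064 -0.866] ty [-0.127  0.992  0.   ] F [-0.56 -2.33  3.71] T [-0.37  0.78 -0.31] w 13.3 j [-0.09  0.18 -0.55 -0.33 -0.34 -1.07]
grasp pt [ 505.47038775 -168.20740637  154.71791053]
```

View pics/w4.png

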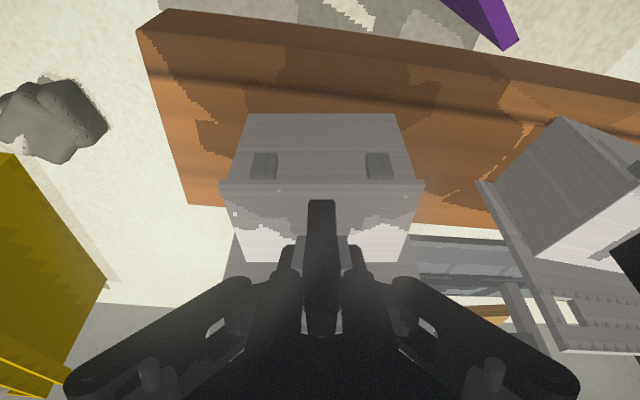

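View pics/t4.png

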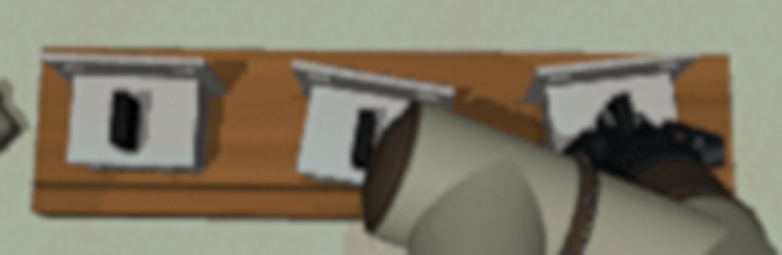

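Box R is gripped, with the fin centred between the pads at (322,230). Lifting straight up to heft it.

Emit:
{"fn": "jog_arm", "kwargs": {"rows": [[[-0.5,0,-0.87],[0,0,0],0],[[-1,0,-1.73],[0,0,0],0],[[-1,0,-1.73],[0,0,0],0],[[-1,0,-1.73],[0,0,0],0],[[0,0,0],[0,0,0],0],[[0,0,0],[0,0,0],0]]}}

```text
clock: 16.95
position: [512.4, -166.0, 204.9]
ee_rot: [-0.061, 0.965, 0.018, 0.255]
contact_force: [-0.0, -0.1, -7.9]
gripper_width: 13.4
```

Run:
```python
from h import *
st()
im=eyes.get_image('wrist');cv2.imwrite('pics/w5.png',im[:,:,::-1])
```

```text
t 16.95 p [ 512.4 -166.   204.9] tz [ 0.489  0.066 -0.87 ] ty [-0.127  0.992  0.003] F [-0.02 -0.07 -7.93] T [-0.3   2.19  0.04] w 13.4 j [-0.08  0.08 -0.5  -0.22 -0.5  -1.2 ]
```

View pics/w5.png

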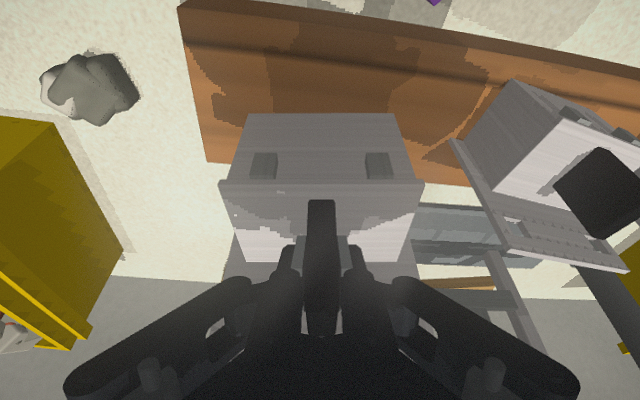

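It pulls 7.9 N, so this is the full box, and it hasn't slipped: the lid corners are still at (219,184) and (423,184). Next I want a vantage point from which the wrist camera sees the pins.

```bash
cat >> h.py <<'E'
def camat(p,r):
    "wrist cam model for tool pose, from current"
    m=eyes.camera_model('wrist');s=arm.read_state();r0=R.from_quat(s['ee_rot']);p0=s['position']
    Rm=R.from_rotvec(m['rvec']);c=-Rm.inv().apply(m['tvec'])
    ct=r0.inv().apply(c-p0); rc=Rm*r0   # tool->cam
    n=dict(m);Rn=rc*r.inv();n['rvec']=Rn.as_rotvec();n['tvec']=-Rn.apply(p+r.apply(ct));return n
def pinpts(x,y,yaw,z=215):
    c,s=np.cos(np.radians(yaw)),np.sin(np.radians(yaw))
    out=[]
    for yy in (45,-45):
        for q in ((-38.1,8.1),(0,0)): out.append([x+c*q[0]-s*yy,y+s*q[0]+c*yy,z+q[1]])
    return np.array(out)
E
python3 - <<'E'
from h import *
from ik import *
j0=arm.read_state()['joints']
for g in ([580,-30,245.],[580,-50,245],[600,0,245],[560,20,245],[560,190,250]):
    r=Rt(182,-30);p=np.array(g)+19*r.as_matrix()[:,2]
    print(g,np.round(proj(camat(p,r),pinpts(754,88,1)),0).tolist(),np.round(IK(p,r,j0)[0],2),IK(p,r,j0)[1])
E
```

```text
[580, -30, 245.0] [[489.0, 321.0], [470.0, 327.0], [394.0, 322.0], [385.0, 327.0]] [ 0.27  0.11 -0.61  0.33 -0.36 -2.09] 1.1368683772161603e-13
[580, -50, 245] [[509.0, 321.0], [488.0, 326.0], [415.0, 322.0], [404.0, 327.0]] [ 0.23  0.11 -0.59  0.27 -0.37 -1.99] 1.1368683772161603e-13
[600, 0, 245] [[467.0, 313.0], [449.0, 320.0], [365.0, 314.0], [359.0, 320.0]] [ 0.31  0.14 -0.59  0.4  -0.36 -2.19] 1.1368683772161603e-13
[560, 20, 245] [[430.0, 329.0], [418.0, 333.0], [338.0, 329.0], [335.0, 333.0]] [ 0.37  0.07 -0.71  0.52 -0.33 -2.36] 2.2737367544323206e-13
[560, 190, 250] [[255.0, 322.0], [262.0, 327.0], [163.0, 320.0], [179.0, 325.0]] [ 0.66  0.13 -0.68  0.78 -0.43 -2.86] 9.966962151441994e-13
```

Run:
```python
from h import *
from ik import *
j0=arm.read_state()['joints']
for t in (30,20):
 for g in ([630,-60,245],[630,-60,280],[600,-90,245],[600,-90,300]):
    r=Rt(182,-t);p=np.array(g)+19*r.as_matrix()[:,2]
    print(t,g,np.round(proj(camat(p,r),pinpts(754,88,1)),0).tolist(),np.round(IK(p,r,j0)[0],2),IK(p,r,j0)[1])
```

```text
30 [630, -60, 245] [[552.0, 298.0], [523.0, 307.0], [445.0, 300.0], [429.0, 309.0]] [ 0.19  0.2  -0.45  0.19 -0.41 -1.88] 4.066191827689635e-13
30 [630, -60, 280] [[532.0, 261.0], [507.0, 273.0], [434.0, 261.0], [420.0, 274.0]] [ 0.19  0.16 -0.38  0.16 -0.51 -1.85] 2.2737367544323206e-13
30 [600, -90, 245] [[562.0, 312.0], [534.0, 319.0], [466.0, 314.0], [448.0, 320.0]] [ 0.14  0.16 -0.48  0.13 -0.41 -1.78] 2.2737367544323206e-13
30 [600, -90, 300] [[533.0, 259.0], [511.0, 271.0], [448.0, 259.0], [434.0, 271.0]] [ 0.14  0.1  -0.38  0.1  -0.57 -1.74] 1.1368683772161603e-13
20 [630, -60, 245] [[561.0, 319.0], [533.0, 334.0], [450.0, 321.0], [434.0, 336.0]] [ 0.18  0.25 -0.28  0.08 -0.7  -1.77] 1.1368683772161603e-13
20 [630, -60, 280] [[536.0, 283.0], [513.0, 300.0], [436.0, 283.0], [423.0, 300.0]] [ 0.18  0.23 -0.22  0.07 -0.79 -1.76] 7.793516266368925e-14
20 [600, -90, 245] [[574.0, 338.0], [546.0, 349.0], [474.0, 340.0], [456.0, 352.0]] [ 0.13  0.21 -0.32  0.05 -0.69 -1.7 ] 5.592401541854031e-12
20 [600, -90, 300] [[538.0, 285.0], [517.0, 300.0], [451.0, 285.0], [438.0, 300.0]] [ 0.13  0.17 -0.23  0.04 -0.83 -1.69] 2.2737367544323206e-13
```

Run:
```python
from h import *
r=Rt(181,-29.7);p=np.array([600,-90,300])+19*r.as_matrix()[:,2]
plan(p,r,6,0)
```

```text
[[[-2.18,1.06,-0.27],[0.5,0.0,0.9],0],[[-2.16,1.09,-0.27],[0.6,0.0,0.9],0],[[-2.14,1.12,-0.29],[0.5,0.0,0.9],0],[[-2.12,1.16,-0.3],[0.6,0.0,0.9],0],[[-2.11,1.19,-0.31],[0.5,-0.1,0.9],0],[[-2.08,1.21,-0.31],[0.6,0.0,0.9],0]]
end err [ 0.04  0.02 -0.  ] [-0.03 -0.02  0.01]
```

Emit:
{"fn": "jog_arm", "kwargs": {"rows": [[[-2.2,1.1,-0.3],[0.55,0,0.9],0],[[-2.15,1.1,-0.3],[0.55,0,0.9],0],[[-2.15,1.1,-0.3],[0.55,0,0.9],0],[[-2.1,1.15,-0.3],[0.55,0,0.9],0],[[-2.1,1.2,-0.3],[0.55,0,0.9],0],[[-2.1,1.2,-0.3],[0.55,0,0.9],0],[[0,0,0],[0,0,0],0],[[0,0,0],[0,0,0],0]]}}

```text
clock: 18.0
position: [609.1, -90.1, 284.3]
ee_rot: [-0.008, 0.967, 0.001, 0.255]
contact_force: [0.1, 0.2, -7.8]
gripper_width: 12.9
```

Run:
```python
from h import *
st()
m=eyes.camera_model('wrist');im=eyes.get_image('wrist');cv2.imwrite('pics/w6.png',im[:,:,::-1])
import pickle;pickle.dump(m,open('m6.pkl','wb'))
cv2.imwrite('pics/w6c.png',cv2.resize(im[190:320,400:640,::-1],None,fx=3.3,fy=3.3,interpolation=cv2.INTER_CUBIC))
print(proj(m,pinpts(754,88,1)))
```

```text
t 18.0 p [609.1 -90.1 284.3] tz [ 0.494  0.007 -0.87 ] ty [-0.017  1.    -0.002] F [ 0.09  0.18 -7.76] T [-0.11  2.26  0.02] w 12.9 j [ 0.15  0.11 -0.37  0.12 -0.58 -1.78]
[[537.24405243 257.87795996]
 [515.24030329 269.74008894]
 [451.03685041 258.8636057 ]
 [437.41154867 270.67938518]]
```

View pics/w6.png

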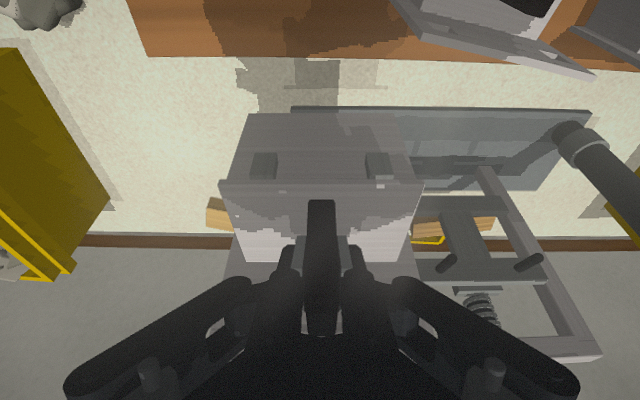

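View pics/w6c.png

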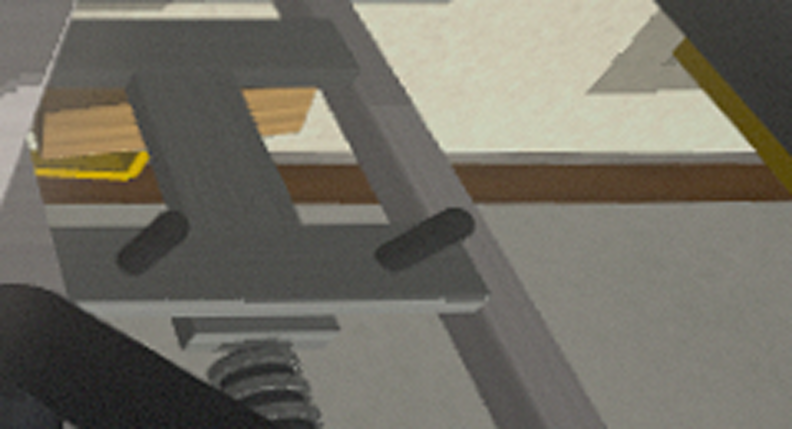

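Run:
```python
from h import *
import pickle;m=pickle.load(open('m6.pkl','rb'))
from scipy.optimize import least_squares
obs=np.array([(539.5,257.3),(518.5,268.5),(452,258.3),(439.5,269.2)])
f=lambda q:(proj(m,pinpts(*q))-obs).ravel()
s=least_squares(f,[754,88,1]);print(s.x,np.round(s.fun,1))
mt=eyes.camera_model('top');ms=eyes.camera_model('scene')
for q in (s.x,(754,89,1)): print(np.round(proj(mt,pinpts(*q)),1).tolist(),np.round(proj(ms,pinpts(*q)),1).tolist())
```

```text
[752.07180633  89.72942167   1.98725266] [ 0.2 -0.9 -0.6  0.   0.5 -0.  -0.2  1. ]
[[272.8, 135.5], [273.2, 123.4], [306.4, 134.8], [306.3, 122.7]] [[402.1, 212.6], [410.3, 224.5], [374.1, 227.5], [382.2, 239.8]]
[[272.9, 134.6], [273.5, 122.4], [306.4, 134.4], [306.6, 122.3]] [[402.6, 213.3], [410.7, 225.4], [374.3, 227.8], [382.2, 240.2]]
```

```bash
cat >> h.py <<'E'
PX,PY,YAW=752.3,89.5,1.3
TILT=29.7
def hang(d,zhole):
    "TCP pose: plate rear face d mm before frame face, hole centre world z"
    r=Rt(180+YAW,-TILT);c,s=np.cos(np.radians(YAW)),np.sin(np.radians(YAW))
    g=np.array([PX-c*(d+48),PY-s*(d+48),zhole-7.3])
    return g+19*r.as_matrix()[:,2],r
E
python3 - <<'E'
from h import *
from ik import *
j=arm.read_state()['joints']
p,r=hang(95,268);a=plan(p,r,6,0)
p,r=hang(52,226);plan(p,r,4,0,*a)
for d,z in ((95,268),(52,224),(20,220),(0,215),(0,200)):
    j,e=IK(*hang(d,z),j);print(d,np.round(j,2),e<.1)
E
```

```text
[[[0.15,2.95,0.68],[0.0,0.0,0.0],0],[[0.15,2.94,0.68],[-0.1,0.0,-0.1],0],[[0.14,2.94,0.69],[0.0,0.0,0.0],0],[[0.14,2.95,0.69],[-0.1,0.0,-0.1],0],[[0.14,2.94,0.7],[0.0,0.0,0.0],0],[[0.14,2.94,0.69],[-0.1,-0.1,-0.1],0]]
end err [ 0.    0.05 -0.02] [0.04 0.03 0.05]
[[[-0.41,0.0,1.45],[0.0,0.0,0.0],0],[[-0.41,0.0,1.44],[0.0,0.0,0.0],0],[[-0.42,0.0,1.45],[0.0,0.0,0.0],0],[[-0.41,0.0,1.44],[0.0,0.0,0.0],0]]
end err [ 0.01 -0.   -0.01] [0.04 0.03 0.05]
95 [ 0.46  0.15 -0.57  0.54 -0.43 -2.45] True
52 [ 0.4   0.27 -0.57  0.66 -0.31 -2.54] True
20 [ 0.39  0.32 -0.49  0.6  -0.32 -2.47] True
0 [ 0.38  0.36 -0.44  0.57 -0.33 -2.43] True
0 [ 0.37  0.37 -0.48  0.66 -0.28 -2.51] True
```

Emit:
{"fn": "jog_arm", "kwargs": {"rows": [[[0.15,2.95,0.7],[0,0,0],0],[[0.15,2.95,0.7],[-0.1,0,-0.1],0],[[0.15,2.95,0.7],[0,0,0],0],[[0.15,2.95,0.7],[-0.1,0,-0.1],0],[[0.15,2.95,0.7],[0,0,0],0],[[0.15,2.95,0.7],[-0.1,0,-0.1],0],[[0,0,0],[0,0,0],0],[[0,0,0],[0,0,0],0]]}}

```text
clock: 19.05
position: [619.8, 86.4, 245.1]
ee_rot: [-0.012, 0.966, 0.003, 0.257]
contact_force: [0.2, -0.2, -7.3]
gripper_width: 13.3
```

Run:
```python
from h import *
st()
p,r=hang(52,224);plan(p,r,4,0)
```

```text
t 19.05 p [619.8  86.4 245.1] tz [ 0.497  0.011 -0.867] ty [-0.024  1.    -0.   ] F [ 0.2  -0.21 -7.31] T [-0.13  2.14  0.01] w 13.3 j [ 0.47  0.15 -0.56  0.53 -0.43 -2.45]
[[[-0.35,0.0,1.5],[0.0,0.0,0.0],0],[[-0.35,0.0,1.5],[0.0,0.0,0.0],0],[[-0.35,0.0,1.49],[0.0,0.1,0.0],0],[[-0.36,0.0,1.49],[0.0,0.0,0.1],0]]
end err [ 0.    0.04 -0.05] [ 0.01  0.03 -0.03]
```

Emit:
{"fn": "jog_arm", "kwargs": {"rows": [[[-0.35,0,1.5],[0,0,0],0],[[-0.35,0,1.5],[0,0,0],0],[[-0.35,0,1.5],[0,0,0],0],[[-0.35,0,1.5],[0,0,0],0],[[0,0,0],[0,0,0],0],[[0,0,0],[0,0,0],0]]}}

```text
clock: 19.8
position: [662.5, 87.9, 200.5]
ee_rot: [-0.012, 0.966, 0.003, 0.258]
contact_force: [-0.8, 0.7, -6.4]
gripper_width: 13.2
```

```bash
cat > chk.py <<'E'
from h import *
import sys
st()
s=arm.read_state();r=R.from_quat(s['ee_rot']);gp=s['position']-19*r.as_matrix()[:,2]
c,sn=np.cos(np.radians(YAW)),np.sin(np.radians(YAW));v=gp-[PX,PY,215]
print('gripc in pins',np.round([c*v[0]+sn*v[1],-sn*v[0]+c*v[1],v[2]+.3],1),'hole z',round(gp[2]+7.3,1))
n=sys.argv[1]
im=eyes.get_image('wrist');cv2.imwrite(f'pics/w{n}.png',im[:,:,::-1])
im=eyes.get_image('scene');cv2.imwrite(f'pics/s{n}.png',cv2.resize(im[150:300,300:480,::-1],None,fx=4,fy=4,interpolation=cv2.INTER_CUBIC))
E
python3 chk.py 7
```

```text
t 19.8 p [662.5  87.9 200.5] tz [ 0.498  0.012 -0.867] ty [-0.024  1.    -0.   ] F [-0.77  0.68 -6.37] T [-0.04  2.1   0.  ] w 13.2 j [ 0.41  0.27 -0.57  0.66 -0.31 -2.54]
gripc in pins [-99.3   0.4   2.2] hole z 224.2
```

View pics/w7.png

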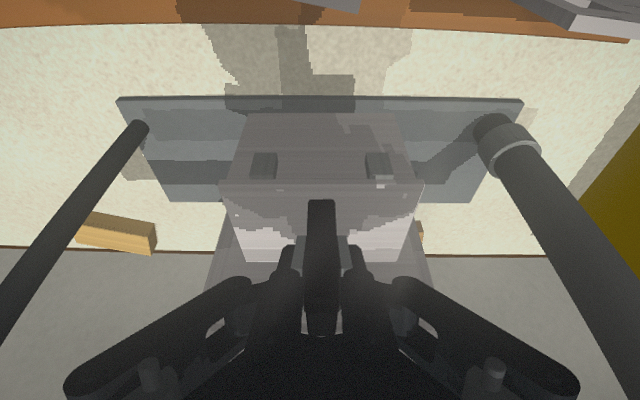

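View pics/s7.png

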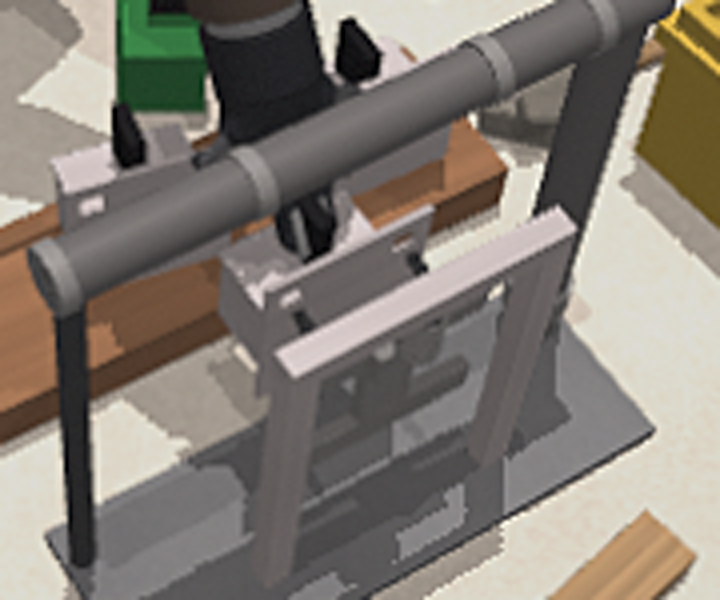

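```bash
python3 - <<'E'
from h import *
ms=eyes.camera_model('scene')
c,s=np.cos(np.radians(YAW)),np.sin(np.radians(YAW))
for d,dy,z in ((51.3,.4,224.2),):
  for yy in (45,-45):
    P=[PX-c*d-s*(yy+dy),PY-s*d+c*(yy+dy),z];Q=[PX-c*38.1-s*yy,PY-s*38.1+c*yy,223.1]
    a,b=proj(ms,[P,Q]);print('hole',a,'tip',b,'crop',(a-[300,150])*4,(b-[300,150])*4)
    for e in ((2,0,0),(0,2,0),(0,0,2)): print(np.round((proj(ms,np.array([P])+e)[0]-a)*4,1))
E
python3 - <<'E'
import cv2
im=cv2.imread('pics/s7.png')
cv2.imwrite('pics/s7c.png',cv2.resize(im[210:370,240:470],None,fx=3.3,fy=3.3))
E
```

```text
hole [399.61154533 208.99043292] tip [402.32586291 212.77868925] crop [398.44618134 235.96173167] [409.30345163 251.11475701]
[1.7 2.1]
[ 2.5 -1.2]
[ 0.3 -1.7]
hole [371.43897471 223.39929965] tip [374.08315813 227.3403664 ] crop [285.75589885 293.59719858] [296.33263254 309.36146562]
[1.6 2.2]
[ 2.6 -1.3]
[ 0.2 -1.7]
```

View pics/s7c.png

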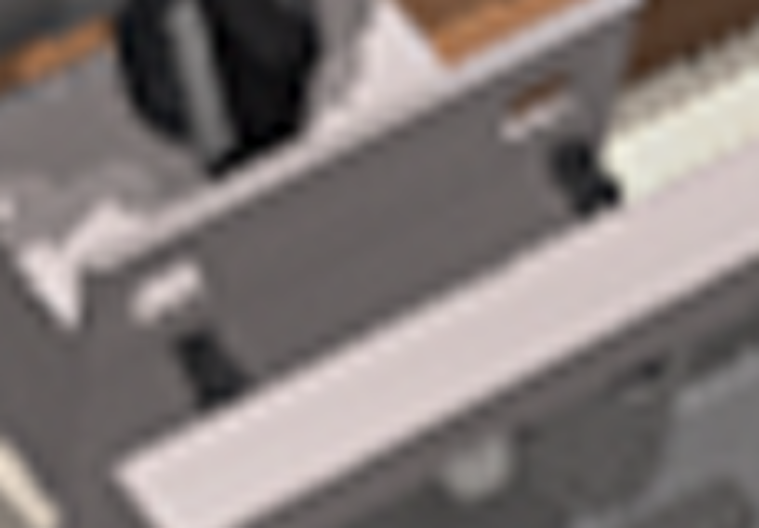

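The scene crop shows the holes at (291,298) and (404,241) with the pin tips just in front of them at (299,316) and (413,257). The alignment is within about 1 mm, so I'll nudge −1 mm in y and slide on while watching the forces.

```bash
sed -i 's/^PX,PY,YAW=.*/PX,PY,YAW=752.3,88.9,1.3/' h.py
python3 - <<'E'
from h import *
a=hang(38,223.8);b=plan(*a,2,0);plan(*hang(20,220.0),3,0,*b)
E
```

```text
[[[-0.54,-0.07,0.39],[0.0,0.1,0.1],0],[[-0.54,-0.07,0.39],[0.1,0.2,0.0],0]]
end err [-0.03 -0.01  0.02] [-0.04 -0.04  0.  ]
[[[-0.46,0.0,0.41],[0.0,0.0,0.0],0],[[-0.46,0.0,0.4],[0.0,0.0,0.0],0],[[-0.45,0.0,0.41],[0.0,0.0,0.0],0]]
end err [ 0.03 -0.01  0.04] [-0.04 -0.04  0.  ]
```

Emit:
{"fn": "jog_arm", "kwargs": {"rows": [[[-0.55,-0.05,0.4],[0,0.1,0],0],[[-0.55,-0.05,0.4],[0,0.1,0],0],[[-0.2,0,0.2],[0,0,0],0],[[0,0,0],[0,0,0],0]]}}

```text
clock: 20.4
position: [678.8, 87.5, 198.4]
ee_rot: [-0.012, 0.967, 0.003, 0.256]
contact_force: [-0.0, -0.5, -7.5]
gripper_width: 13.2
```

Emit:
{"fn": "jog_arm", "kwargs": {"rows": [[[-0.25,0,0.2],[0,0,0],0],[[-0.25,0,0.2],[0,0,0],0],[[-0.25,0,0.2],[0,0,0],0],[[0,0,0],[0,0,0],0]]}}

```text
clock: 20.9
position: [688.4, 87.8, 197.1]
ee_rot: [-0.012, 0.966, 0.003, 0.256]
contact_force: [0.3, -0.0, -8.0]
gripper_width: 13.5
```

```bash
python3 chk.py 8
```

```text
t 20.9 p [688.4  87.8 197.1] tz [ 0.496  0.012 -0.868] ty [-0.025  1.    -0.   ] F [ 0.28 -0.04 -7.99] T [-0.02  2.11 -0.05] w 13.5 j [ 0.4   0.31 -0.49  0.59 -0.33 -2.47]
gripc in pins [-73.4   0.4  -1.1] hole z 220.9
```

View pics/s8.png

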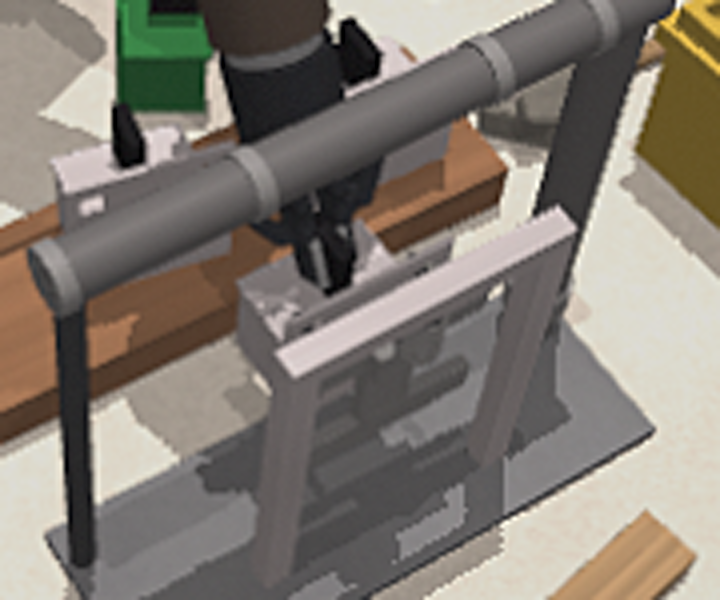

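Emit:
{"fn": "jog_arm", "kwargs": {"rows": [[[-0.4,0,0.35],[0,0,0],0],[[-0.4,0,0.35],[0,0,0],0],[[-0.4,0,0.35],[0,0,0],0],[[-0.3,0,0.25],[0,0,0],0],[[0,0,0],[0,0,0],0]]}}

```text
clock: 21.62
position: [707.9, 88.3, 193.1]
ee_rot: [-0.012, 0.967, 0.003, 0.256]
contact_force: [-0.0, 0.2, -7.4]
gripper_width: 13.3
```

```bash
python3 chk.py 9
```

```text
t 21.62 p [707.9  88.3 193.1] tz [ 0.495  0.012 -0.869] ty [-0.024  1.    -0.   ] F [-0.02  0.15 -7.45] T [-0.08  2.14 -0.02] w 13.3 j [ 0.39  0.35 -0.44  0.56 -0.34 -2.43]
gripc in pins [-53.9   0.4  -5.1] hole z 216.9
```

Emit:
{"fn": "jog_arm", "kwargs": {"rows": [[[-0.25,0,0.2],[0,0,0],0],[[-0.2,0,0.2],[0,0,0],0],[[0,0,0],[0,0,0],0]]}}

```text
clock: 22.1
position: [709.5, 87.4, 189.0]
ee_rot: [-0.011, 0.968, 0.002, 0.252]
contact_force: [-15.5, 3.5, -4.7]
gripper_width: 13.4
```

Emit:
{"fn": "jog_arm", "kwargs": {"rows": [[[-0.15,0,0.1],[0,0,0],0],[[-0.1,0,0.05],[0,0,0],0],[[0,0,0],[0,0,0],0]]}}

```text
clock: 22.48
position: [709.4, 87.2, 186.9]
ee_rot: [-0.011, 0.968, 0.001, 0.25]
contact_force: [-26.2, 5.9, -3.6]
gripper_width: 13.8
```

```bash
python3 chk.py 10
```

```text
t 22.48 p [709.4  87.2 186.9] tz [ 0.484  0.007 -0.875] ty [-0.022  1.    -0.004] F [-26.21   5.89  -3.63] T [1.69 7.33 0.79] w 13.8 j [ 0.39  0.36 -0.43  0.54 -0.35 -2.41]
gripc in pins [-52.1  -0.6 -11.1] hole z 210.9
```

The plate touches the frame (−26 N in x) and the pins are starting to take load. I'll ease the push and lower.

Emit:
{"fn": "jog_arm", "kwargs": {"rows": [[[0.26,0,-0.15],[0,0,0],0],[[0.2,0,0.35],[0,0,0],0],[[0.2,0,0.35],[0,0,0],0],[[0.15,0,0.25],[0,0,0],0],[[0,0,0],[0,0,0],0]]}}

```text
clock: 23.2
position: [709.6, 87.2, 179.7]
ee_rot: [-0.011, 0.967, 0.002, 0.254]
contact_force: [-20.3, 1.9, 0.6]
gripper_width: 13.0
```

```bash
python3 chk.py 11
```

```text
t 23.2 p [709.6  87.2 179.7] tz [ 0.491  0.009 -0.871] ty [-0.023  1.    -0.003] F [-20.35   1.9    0.6 ] T [0.46 5.02 0.18] w 13.0 j [ 0.38  0.37 -0.46  0.61 -0.31 -2.47]
gripc in pins [-52.1  -0.7 -18.5] hole z 203.5
```

View pics/s11.png

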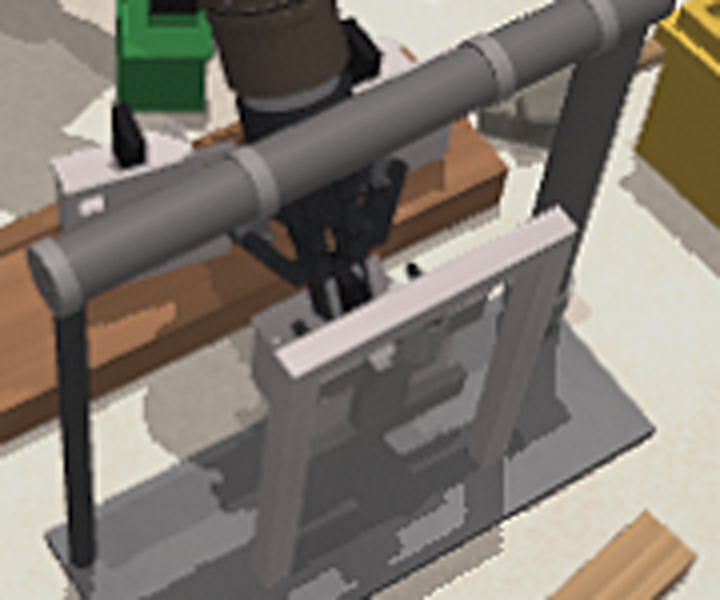

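Emit:
{"fn": "jog_arm", "kwargs": {"rows": [[[0.22,0,-0.12],[0,0,0],0],[[0.15,0,0.25],[0,0,0],0],[[0.1,0,0.2],[0,0,0],0],[[0,0,0],[0,0,0],0]]}}

```text
clock: 23.8
position: [709.7, 87.6, 176.7]
ee_rot: [-0.011, 0.967, 0.003, 0.256]
contact_force: [-10.9, -0.0, -0.6]
gripper_width: 13.4
```

```bash
python3 chk.py 12
```

```text
t 23.8 p [709.7  87.6 176.7] tz [ 0.495  0.011 -0.869] ty [-0.023  1.    -0.   ] F [-10.89  -0.    -0.64] T [-0.01  3.31 -0.21] w 13.4 j [ 0.37  0.37 -0.48  0.65 -0.29 -2.51]
gripc in pins [-52.   -0.3 -21.5] hole z 200.5
```

Emit:
{"fn": "jog_arm", "kwargs": {"rows": [[[0.17,0,0.05],[0,0,0],0],[[0,0,0],[0,0,0],0],[[0,0,0],[0,0,0],1.8],[[0,0,0],[0,0,0],2.5],[[0,0,0],[0,0,0],3.5],[[0,0,0],[0,0,0],3.5],[[0,0,0],[0,0,0],3.5]]}}

```text
clock: 24.78
position: [709.8, 88.4, 174.6]
ee_rot: [-0.012, 0.966, 0.003, 0.257]
contact_force: [0.4, 0.4, 0.3]
gripper_width: 35.1
```

```bash
python3 chk.py 13
```

```text
t 24.77 p [709.8  88.4 174.6] tz [ 0.496  0.012 -0.868] ty [-0.025  1.    -0.   ] F [0.45 0.44 0.3 ] T [-0.04  0.96 -0.05] w 35.1 j [ 0.37  0.37 -0.49  0.66 -0.28 -2.52]
gripc in pins [-51.9   0.5 -23.6] hole z 198.4
```

View pics/s13.png

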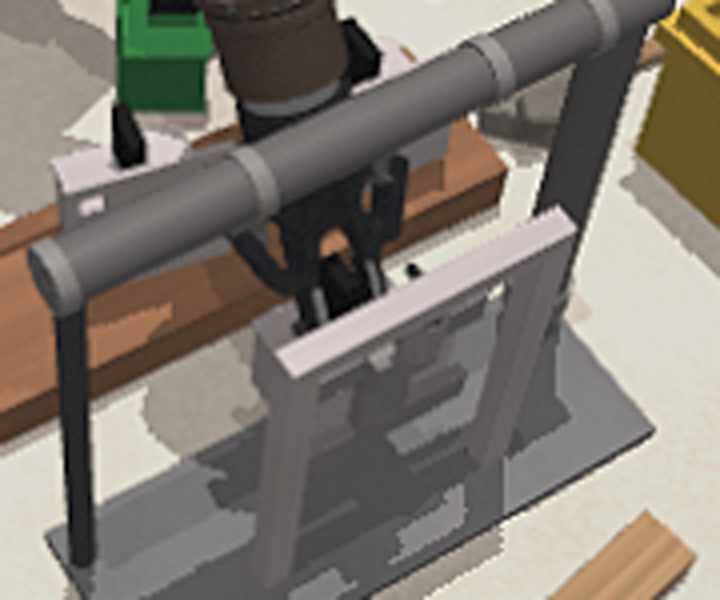

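View pics/w13.png

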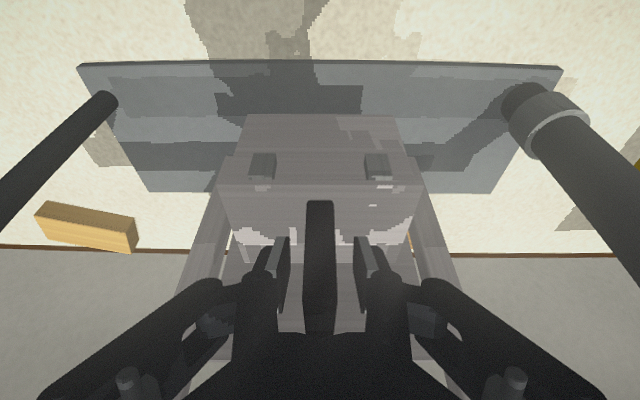

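Released: the fin is free between the open fingers at (320,265) and both pin tips show in front of the plate. Backing off along the tool axis.

Emit:
{"fn": "jog_arm", "kwargs": {"rows": [[[0,0,-1.5],[0,0,0],3.5],[[0,0,-2.5],[0,0,0],3.5],[[0,0,-2.5],[0,0,0],3.5],[[0.5,0,-2.5],[0,0,0],3.5],[[2,0,-2],[0,0,0],3.5],[[3,0,-1.5],[0,0,0],3.5],[[3,0,-1.5],[0,0,0],3.5],[[3,0,-1.5],[0,0,0],3.5],[[0,0,0],[0,0,0],3.5],[[0,0,0],[0,0,0],3.5]]}}

```text
clock: 26.12
position: [533.6, 84.4, 252.9]
ee_rot: [-0.012, 0.966, 0.003, 0.257]
contact_force: [0.7, -0.4, 0.0]
gripper_width: 34.8
```

```bash
python3 chk.py 14
python3 - <<'E'
from h import *
im=eyes.get_image('top');cv2.imwrite('pics/t14.png',im[:,:,::-1])
E
```

```text
t 26.12 p [533.6  84.4 252.9] tz [ 0.497  0.013 -0.868] ty [-0.025  1.     0.   ] F [ 0.68 -0.37  0.01] T [-0.05  0.95  0.04] w 34.8 j [ 0.55 -0.01 -0.74  0.6  -0.45 -2.59]
gripc in pins [-228.2    0.4   54.7] hole z 276.7
```

View pics/s14.png

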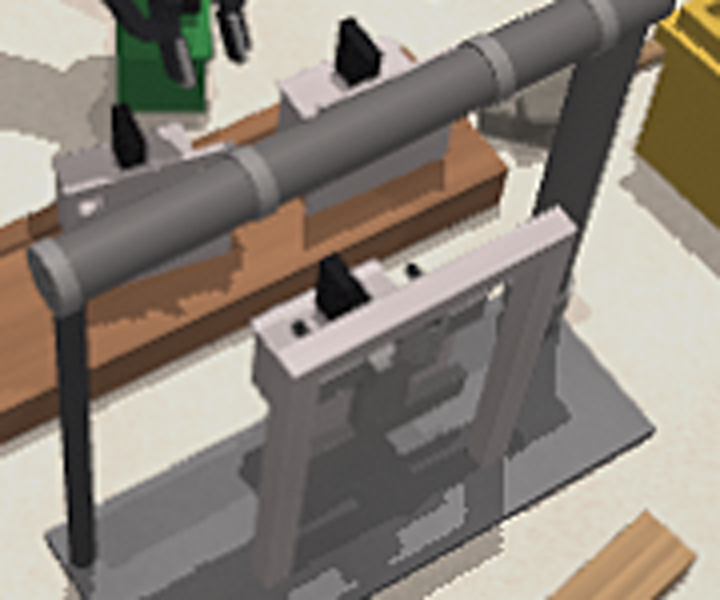

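View pics/w14.png

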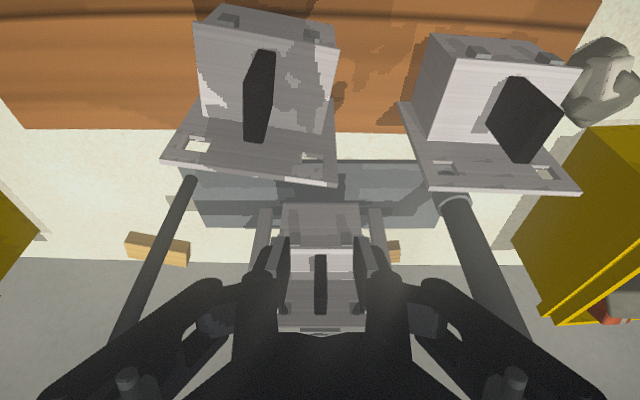

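View pics/t14.png

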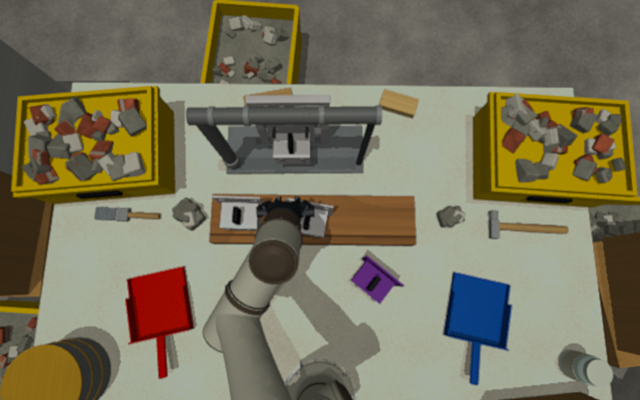

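Run:
```python
from h import *
ms=eyes.camera_model('scene');mw=eyes.camera_model('wrist')
c,s=np.cos(np.radians(YAW)),np.sin(np.radians(YAW))
for z in (190,204):
  for q in ((-72,7,25),(-72,-7,25),(-28,7,25),(-28,-7,25)):
    P=[PX+c*q[0]-s*q[1],PY+s*q[0]+c*q[1],z+q[2]]
    print(z,q,np.round((proj(ms,P)[0]-[300,150])*4),np.round(proj(mw,P)[0]))
im=cv2.imread('pics/s14.png');cv2.imwrite('pics/s14c.png',cv2.resize(im[220:400,240:470],None,fx=3.3,fy=3.3))
```

```text
190 (-72, 7, 25) [331. 247.] [327. 298.]
190 (-72, -7, 25) [314. 255.] [313. 298.]
190 (-28, 7, 25) [369. 294.] [326. 314.]
190 (-28, -7, 25) [352. 303.] [314. 314.]
204 (-72, 7, 25) [333. 234.] [327. 311.]
204 (-72, -7, 25) [316. 243.] [313. 311.]
204 (-28, 7, 25) [371. 282.] [326. 327.]
204 (-28, -7, 25) [354. 291.] [314. 327.]
```

View pics/s14c.png

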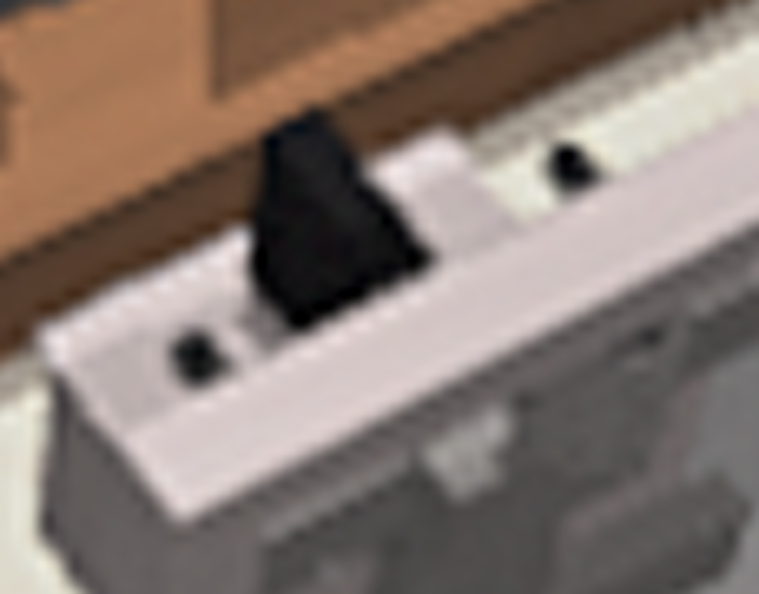

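Emit:
{"fn": "jog_arm", "kwargs": {"rows": [[[-1.5,0,-2.6],[0,0,0],3.5],[[-1.5,0,-2.6],[0,0,0],3.5],[[0,0,0],[0,0,0],3.5],[[0,0,0],[0,0,0],3.5]]}}

```text
clock: 26.78
position: [533.2, 83.8, 311.2]
ee_rot: [-0.012, 0.967, 0.003, 0.256]
contact_force: [0.4, 0.4, -0.2]
gripper_width: 35.0
```

```bash
python3 chk.py 15
python3 - <<'E'
import cv2,numpy as np
a=cv2.imread('pics/s14.png').astype(int)[200:400,220:470];b=cv2.imread('pics/s15.png').astype(int)[200:400,220:470]
print('moved px',np.abs(a-b).max(2).mean())
from bench import arm
print(arm.job_done())
E
```

```text
t 26.77 p [533.2  83.8 311.2] tz [ 0.494  0.011 -0.869] ty [-0.024  1.    -0.001] F [ 0.37  0.38 -0.22] T [-0.    1.03  0.01] w 35.0 j [ 0.58 -0.06 -0.59  0.45 -0.64 -2.44]
gripc in pins [-2.286e+02 -1.000e-01  1.130e+02] hole z 335.0
moved px 1.7433
the job is handed in; nothing more can be done
None
```

The full box is hanging on both pins, pushed back against the frame, and I handed the job in at about 27 s. The hand-in reports no verdict.

- **Hefting:** the left and middle boxes pulled about 3.0 N and 2.4 N, so both are nearly empty. I set them back where they stood. The right box pulled 7.9 N, so that was the full one.
- **Hanging:** I gripped the right box leaning back 30°, slid its holes over the pins until the plate met the frame, then lowered and released it. Pushing back reached about 26 N at most, measured at the wrist while I held the box.
- **Last checks:** both pin tips show in front of the plate, and the box looks upright. Its grip is at about x −52 mm and y 0 mm in the pins' frame. The fin's height puts the hanger's sink at about 13 mm or slightly more. After release the contact force was close to zero, and the scene showed little change between the last two pictures.
- **Other boxes and stones:** the last top view shows the stones and the left box where they were at the start. The arm partly hid the middle box there, so I checked that one only in the scene and wrist views.
- **Disagreements:** the scene picture put the hung box's fin about 2–5 mm lower than the wrist picture did, still well past the needed 8 mm of sink. Leaning grasps at the left and middle boxes ran into joint limits, so I hefted those two with the tool vertical.

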